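# Cure the resin model pieces

### The arm

A 6-joint arm with a two-finger parallel gripper is mounted at the origin on the work surface. World frame = base frame: x ahead of the robot, y to its left, z up, the work surface at z = 0. Lengths are in mm, angles in rad, forces in N, time in s.
With the tool pointing down it reaches from about 325 to 900 mm from the base axis. Payload 6.1 kg.
Tool frame: the origin (TCP) lies midway between the tips of the shut fingers; the grasp point (between the pads) lies 19 mm behind it; z points along the fingers, x is the direction in which the jaws open and shut, and the axes are right-handed (so a half turn about z gives the same grasp; the last joint's range is limited). The gripper opens to 85 mm and grips with 20 to 120 N. Pads are 22 mm wide; open, the fingers measure 114 mm over their backs; the gripper's body (76 mm by 85 mm) begins 54 mm behind the grasp point. The pads swing forward as they close: fully open they stand 13 mm farther back than shut.
Start: joints at [1.143, 0.22, 1.526, -0, 1.395, -0.126], TCP at [185.773, 596.745, 231.3] pointing down, gripper open.
Joint ranges: [-2.98, 2.98], [-0.91, 2.08], [0.09, 2.57], [-1.24, 4.39], [0.2, 2.65], [-2.68, 2.68]. Speed limits (rad/s): [2.57, 2.57, 3.01, 3.14, 3.14, 3.14].

### API

Orientations are given as a rotation vector (axis times angle).
In Python, from bench import env gives the robot as it stands.
- The arm moves only by the tool carry_out, never from a script. Its argument "steps" is a list that holds one entry, the list of rows, each a list of 7 numbers: the shift along the tool's x, y, z scaled (see below), then the turn, a rotation vector about the tool's x, y, z scaled (see below), then the opening, from 0 (shut) to 1 (fully open). A call has 1 to 20 rows; each row is the pose to reach, as a shift and turn from the pose commanded when the call began, along the tool's axes at that moment, turning the shorter way round; what a row does not reach only later rows make up. The controller multiplies each number of a shift by 0.2 m and each number of a turn by 180 degrees. A row lasts 1/10 s, in which the tool goes at most 50 mm and 8.59 degrees, less where a joint would pass 70% of its speed; a pose out of reach is approached as far as the arm can. A call with a number of a shift or a turn outside -1 to 1 is refused whole. A call with a gripper value outside its range is refused whole. The fingers move at their own pace and stop on an object; the grip force is fixed at half the most. Time passes only in rows, so rows that repeat a pose let the fingers close. It gives the time, the measured TCP pose, the force and the opening at its end, in the units of the state.
- env.get_state(): the state, without advancing time (a new reading comes with each control period).
- env.capture(name): name is "side" or "top" or "wrist"; returns the picture (384x512x3 uint8, blue, green, red); there is no depth.
- env.camera_info(name): a dict with "vertical_fov" (degrees; the focal length in pixels is half the picture's height over the tangent of half this angle, whatever the lens; pixels are square), "cx", "cy" (the principal point, pixels), "k1" (the pictures are not rectified: a ray, as slopes to the right and down, at radius r is drawn at 1 + k1 r^2 times it, then the intrinsics apply), "rvec" (rotation vector, rad) and "tvec" (3), from world to camera coordinates, as OpenCV has them. Camera axes: x right, y down, z forward; pixel columns grow to the right and rows downward; lengths in mm; the calibration is good to about 2 mm. A picture is of the moment at which its call begins: read the wrist's pose just before it. camera_info takes no time and is no camera call; for the wrist camera it gives the pose at the moment of the call.
- env.sign_off(): hands the job in, once; it reports no verdict.
The state is a dict: "time": time; "joint_positions": joint angles; "qd": joint speeds; "joint_torque": joint torques, N m; "ee_pos": TCP position; "ee_rot": TCP orientation; "contact_force": force on the tool from outside, world axes, zero at the start; "torque": the same for the moment, N m; "finger_gap": finger opening in mm.
Only numpy, scipy, OpenCV 4.12 (cv2) and the standard library are available. Lean on these libraries where they do the work, as an engineer would, in place of code of your own. Each camera call takes 0.05 s, during which the arm holds its last target.

### The job

Put every grey resin model piece that lies on the desk on the round plate beside the lamp panel, turn the dial on the control box to the wedge mark, and then press the start button fully down and let it come up again. After that, move all the pieces from the plate into the open grey storage box and turn the dial back to the round dot. Leave the paperweight, the marker cap and the measuring square where they are.

Things in the scene. Friction and masses are not known exactly. Their poses are not given: they have to be found in the camera images.
- plate (a point): centre of the upper face of the fixed curing stand's round aluminium plate (220 mm across, its face 20 mm above the desk). Axes z up; the stand's black upright lamp panel (130 mm long in x, 16 mm thick, top 130 mm above the desk) stands along the plate's edge, centred 148 mm from this point towards -y of this frame.
- box_floor (a point): centre of the inner floor (4 mm above the desk) of the fixed open storage box, grey polypropylene: outside 240 mm along its x, 200 mm along its y, walls 4 mm thick, rim 65 mm above the desk. Its flap lid is folded right back and slopes down from the far (+x) rim to the desk, reaching 320 mm from the centre; it stays so.
- dial (a joint): angle (rad) of the dial, black, on the white control box (130 mm in x, 200 mm in y, 45 mm high, fixed): 0 with its white pointer line at the round dot, growing clockwise seen from above; the wedge mark is at 1.2 rad, small ticks every 0.3 rad, stops at 0 and 2.4 rad. It stays where it is left.
- dial_grip (a point): point on the dial's axis at the height to grip it: 82 mm above the desk, 7 mm below the top of the dial's upright grip bar (bar 49 mm long, 14 mm thick, 32 mm tall). The point turns with the dial: the bar lies along its x axis and the pointer line points to its -x; z up.
- mark (a point): the wedge mark, black, about 12 mm, on the control box's top (45 mm above the desk), 44 mm from the dial's axis, its tip towards the dial
- zero (a point): the round dot, black, 9 mm across, on the control box's top, 46 mm from the dial's axis (zero of the dial)
- start_top (a point): centre of the top of the start button: round, white, 30 mm across, in a steel collar on the control box, 100 mm from the dial's axis towards -y of the box; its top is 67 mm above the desk when up; pressed straight down 6 mm against a spring, fully down takes 5 N
- start (a joint): travel of the start button (m): 0 up, 0.006 fully down
- house: small grey resin model house with pitched roof: 44 mm (x, along the ridge), 28 mm (y), walls 24 mm high, ridge 36 mm, a small chimney to 40 mm; 40 g; origin at the centre of its underside, z up through the roof. May be absent.
- bridge: small grey resin model bridge: 64 mm (x) by 24 mm (y) by 26 mm high, with a 36 mm wide, 14 mm high opening under the deck running through along y; 35 g; origin at the centre of its underside, z up. May be absent.
- stairs: small grey resin model staircase: 48 mm (x) by 30 mm (y), three steps 10, 20 and 30 mm high, each 16 mm deep, rising towards +x; 35 g; origin at the centre of its underside, z up. May be absent.
- tower: small grey resin model tower: 28 by 28 mm square, 44 mm high plus four small 6 mm battlements at the corners; 40 g; origin at the centre of its underside, z up. May be absent.
- paperweight: domed glass paperweight, 72 mm across, 46 mm high; origin at the centre of its underside; must stay where it is
- cap: green marker cap standing on the desk, 18 mm across, 36 mm high; origin at the centre of its underside; must stay where it is
- square: flat L-shaped aluminium measuring square, 5 mm thick, legs 20 mm wide: from the outer corner, which is the origin, one leg runs 200 mm along +y and the other 120 mm along -x; must stay where it is

How it is judged:
By the outcome, as a careful person would: the job done as asked, in the order asked, and still so for the second after the job is handed in, with the robot touching nothing.
Of house, bridge, stairs, tower only 3 to 4 are there at a start; the rules pass over those that are not, and their reading is None.
At some moment in a run one of house, bridge, stairs, tower may be knocked a few centimetres aside while the robot is not near it.
Once in a run the grip may slacken for a moment while it holds something.
It also fails if it takes over 210 s, if anything falls off the work surface, if the arm or the gripper's body presses on something with over 40 N, if the wrist force passes 120 N, or if a joint passes its speed limit or range.

## Working session

There is one attempt and no reset: what is moved stays moved. The work goes in short steps, Python scripts to look and compute and a tool call to move; the robot and the scene stay as the last step left them, time stands still between calls to the robot, and variables do not carry over. Pictures are saved under pics/ and viewed, and the job is handed in when it is done.

Besides the shell and the picture viewer there is one more tool, called after "Emit:" as name([rows], argument=value, ...), one row to a line, values as JSON. carry_out: Moves the arm, as the interface text tells. Its arguments: {"type":"object","properties":{"steps":{"type":"array","items":{"type":"array","items":{"type":"array","items":{"type":"number","minimum":-1,"maximum":1}}}}},"required":["steps"]}

```bash
ls; mkdir -p pics; python3 - <<'E'
from bench import env
import cv2
s=env.get_state(); print(s)
for n in ["side","top","wrist"]:
    print(n,env.camera_info(n)); cv2.imwrite(f"pics/{n}0.png",env.capture(n))
E
```

```text
pics
{'time': 0.0, 'joint_positions': array([ 1.14291386e+00,  2.21215741e-01,  1.52761751e+00,  1.21731617e-05,
        1.39470811e+00, -1.26111592e-01]), 'qd': array([-0.00129533, -0.00056399, -0.00046721,  0.00107904, -0.00127346,
       -0.00234231]), 'joint_torque': array([-1.72712345e-03, -4.96910620e+01, -3.89394987e+01, -3.43558850e-04,
        1.11253909e-02,  1.15538009e-05]), 'ee_pos': array([185.50922962, 596.19673314, 230.20229814]), 'ee_rot': array([ 2.52936062,  1.86172999, -0.00268223]), 'contact_force': array([-0.22091466,  0.16618823, -0.74885709]), 'torque': array([ 0.00624039,  0.0120563 , -0.02865623]), 'finger_gap': 85.61105722807004}
side {'vertical_fov': 51.26725780065777, 'cx': 255.43808833899334, 'cy': 193.09746762089824, 'k1': -0.05537525991531866, 'rvec': array([ 0.23826224, -2.90712369,  1.00495936]), 'tvec': array([ 466.07383565,   94.36496257, 1072.03062244])}
top {'vertical_fov': 42.136953348596776, 'cx': 250.59057573237703, 'cy': 186.96154382538398, 'k1': -0.10186479374535727, 'rvec': array([ 2.1759859 , -2.03816935,  0.20707043]), 'tvec': array([  -2.65578699,  504.30213654, 1597.66306666])}
wrist {'vertical_fov': 65.53510789516467, 'cx': 255.42715369221085, 'cy': 191.93610571804493, 'k1': -0.07955065937627641, 'rvec': array([-2.33918913, -1.72150527, -0.24169023]), 'tvec': array([-623.8450196 ,  -36.95673893,  379.6801905 ])}
```

View pics/top0.png

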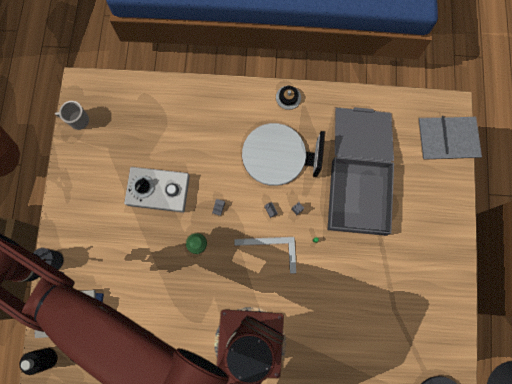

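View pics/side0.png

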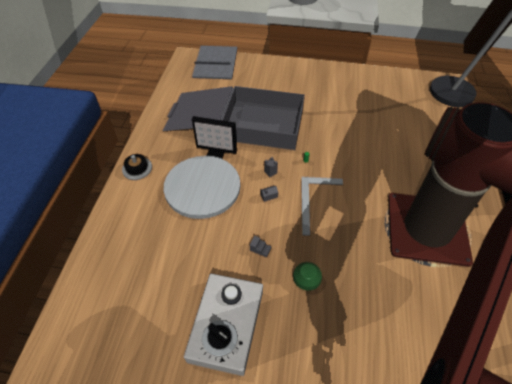

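View pics/wrist0.png

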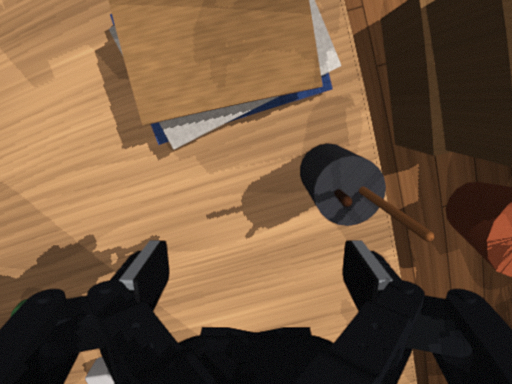

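```bash
cat > h.py <<'E'
from bench import env
import numpy as np, cv2
from scipy.spatial.transform import Rotation as R
def K(ci):
    f=192/np.tan(np.radians(ci['vertical_fov'])/2); return np.array([[f,0,ci['cx']],[0,f,ci['cy']],[0,0,1.]]),np.array([ci['k1'],0,0,0.])
def proj(P,ci):
    k,d=K(ci); return cv2.projectPoints(np.array(P,float).reshape(-1,3),ci['rvec'],ci['tvec'],k,d)[0].reshape(-1,2)
def ray(uv,ci):
    k,d=K(ci); p=cv2.undistortPoints(np.array(uv,float).reshape(-1,1,2),k,d).reshape(-1,2)
    Rm=R.from_rotvec(ci['rvec']).as_matrix(); o=-Rm.T@ci['tvec']
    return o,(np.c_[p,np.ones(len(p))]@Rm)
def onz(uv,ci,z):
    o,d=ray(uv,ci); return o+d*((z-o[2])/d[:,2])[:,None]
def crop(img,x0,x1,y0,y1,name,s=None):
    s=s or min(800/(x1-x0),600/(y1-y0)); c=cv2.resize(img[y0:y1,x0:x1],None,fx=s,fy=s,interpolation=cv2.INTER_CUBIC); cv2.imwrite(name,c); print(name,s)
E
python3 - <<'E'
from h import *
t=cv2.imread('pics/top0.png'); s=cv2.imread('pics/side0.png')
crop(t,110,330,100,260,'pics/t0c.png'); crop(s,160,350,100,380,'pics/s0c.png')
ct=env.camera_info('top'); cs=env.camera_info('side')
print(onz([[219,207],[271,210],[298,208]],ct,15)); 
print(onz([[260,245],[269,193],[270,167]],cs,15))
print('plate',onz([[274,154]],ct,20),onz([[202,187]],cs,20))
E
```

```text
pics/t0c.png 3.6363636363636362
pics/s0c.png 2.142857142857143
[[ 435.60297124  132.37834221   15.        ]
 [ 436.81134216  -42.57317118   15.        ]
 [ 449.45300792 -132.73669867   15.        ]]
[[ 438.39918596  133.48494301   15.        ]
 [ 439.93348764  -37.98796501   15.        ]
 [ 451.0676845  -135.82357424   15.        ]]
plate [[630.43610378 -41.5825947   20.        ]] [[630.54660867 -24.78853379  20.        ]]
```

View pics/t0c.png

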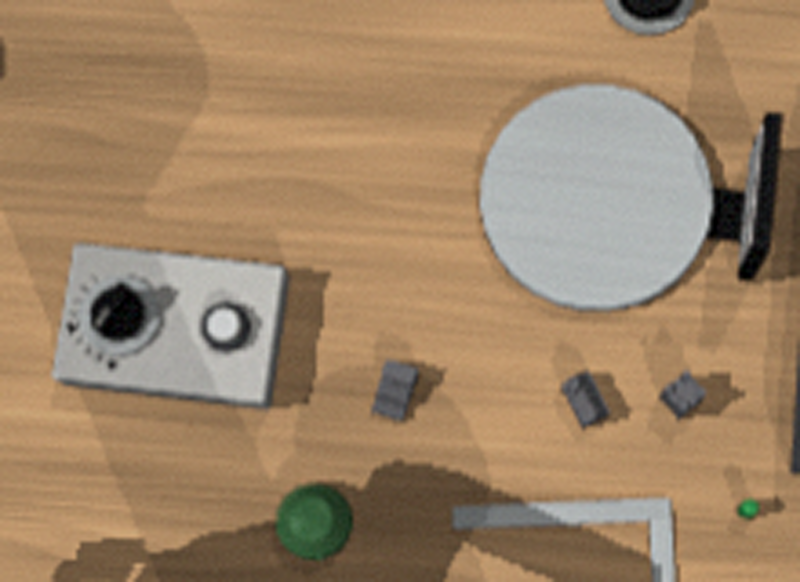

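View pics/s0c.png

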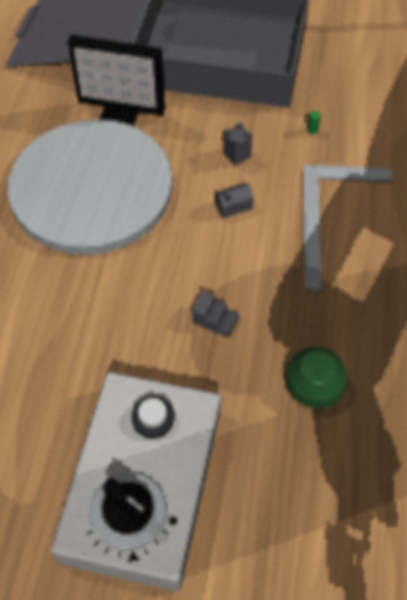

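```bash
cat >> h.py <<'E'
def plan(pos,yaw_deg,st=None):
    """numbers for carry_out from measured pose: shift/0.2m and turn/180deg in tool axes"""
    st=st or env.get_state(); R0=R.from_rotvec(st['ee_rot'])
    sh=R0.inv().apply(np.array(pos,float)-st['ee_pos'])
    best=None
    a=np.radians(yaw_deg)
    Rt=R.from_matrix(np.array([[np.cos(a),np.sin(a),0],[np.sin(a),-np.cos(a),0],[0,0,-1.]]))
    t=(R0.inv()*Rt).as_rotvec()
    print('shift',np.round(sh/200,4),'turn',np.round(t/np.pi,4),'rows~',max(np.linalg.norm(sh)/50,np.degrees(np.linalg.norm(t))/8.59).round(1))
def show():
    s=env.get_state(); x=R.from_rotvec(s['ee_rot']).as_matrix()
    print('t',round(s['time'],2),'tcp',s['ee_pos'].round(1),'yaw',np.degrees(np.arctan2(x[1,0],x[0,0])).round(1),'tilt',np.degrees(np.arccos(-x[2,2])).round(2),'q',s['joint_positions'].round(2),'F',s['contact_force'].round(1),'gap',s['finger_gap'].round(1))
E
python3 - <<'E'
from h import *
show()
ci=env.camera_info('wrist');s=env.get_state()
Rc=R.from_rotvec(ci['rvec']);o=-Rc.inv().apply(ci['tvec']);R0=R.from_rotvec(s['ee_rot'])
print('cam in tool',R0.inv().apply(o-s['ee_pos']),'axes',(R0.inv()*Rc.inv()).as_matrix().round(2))
plan([400,0,330],0)
E
```

```text
Traceback (most recent call last):
  File "h.py", line 27, in show
    print('t',round(s['time'],2),'tcp',s['ee_pos'].round(1),'yaw',np.degrees(np.arctan2(x[1,0],x[0,0])).round(1),'tilt',np.degrees(np.arccos(-x[2,2])).round(2),'q',s['joint_positions'].round(2),'F',s['contact_force'].round(1),'gap',s['finger_gap'].round(1))
                                                                                                                                                                                                                                        ^^^^^^^^^^^^^^^^^^^^^
AttributeError: 'float' object has no attribute 'round'
```

```bash
sed -i "s/s\['finger_gap'\].round(1)/round(s['finger_gap'],1)/" h.py
python3 - <<'E'
from h import *
show()
ci=env.camera_info('wrist');s=env.get_state()
Rc=R.from_rotvec(ci['rvec']);o=-Rc.inv().apply(ci['tvec']);R0=R.from_rotvec(s['ee_rot'])
print('cam in tool',R0.inv().apply(o-s['ee_pos']),'axes',(R0.inv()*Rc.inv()).as_matrix().round(2))
plan([420,0,330],0)
plan([420,0,330],90)
E
```

```text
t 0.15 tcp [185.6 596.3 230.4] yaw 72.7 tilt 0.09 q [ 1.14  0.22  1.53  0.    1.39 -0.13] F [-1.1  0.4  0.2] gap 85.5
cam in tool [  -0.2186335   -69.59694708 -143.71127087] axes [[ 1.   -0.    0.  ]
 [ 0.    0.96  0.28]
 [-0.   -0.28  0.96]]
shift [-2.4992  2.0053 -0.4944] turn [3.000e-04 5.000e-04 4.039e-01] rows~ 13.0
shift [-2.4992  2.0053 -0.4944] turn [-0.0001  0.0005 -0.0961] rows~ 13.0
```

Emit:
carry_out([
  [[-0.9, 0.6, -0.5, 0, 0, -0.096, 1], [-0.9, 0.6, -0.5, 0, 0, -0.096, 1], [-0.9, 0.6, -0.5, 0, 0, -0.096, 1], [-0.9, 0.6, -0.5, 0, 0, -0.096, 1], [-0.9, 0.6, -0.5, 0, 0, -0.096, 1], [-0.9, 0.6, -0.5, 0, 0, -0.096, 1]],
])

```text
time: 0.75
ee_pos: [248.6, 387.2, 334.4]
ee_rot: [2.225, 2.217, 0.008]
contact_force: [-0.3, 1.0, -0.4]
finger_gap: 85.5
```

Emit:
carry_out([
  [[-0.97, 0.45, 0, 0, 0, 0, 1], [-0.97, 0.45, 0, 0, 0, 0, 1], [-0.97, 0.45, 0, 0, 0, 0, 1], [-0.97, 0.45, 0, 0, 0, 0, 1], [-0.97, 0.45, 0, 0, 0, 0, 1]],
])

```text
time: 1.25
ee_pos: [338.0, 192.1, 330.7]
ee_rot: [2.226, 2.216, -0.001]
contact_force: [0.4, 0.9, -0.1]
finger_gap: 85.3
```

Emit:
carry_out([
  [[-0.97, 0.4, 0, 0, 0, 0, 1], [-0.97, 0.4, 0, 0, 0, 0, 1], [-0.97, 0.4, 0, 0, 0, 0, 1], [-0.97, 0.4, 0, 0, 0, 0, 1], [-0.97, 0.4, 0, 0, 0, 0, 1], [-0.97, 0.4, 0, 0, 0, 0, 1], [-0.97, 0.4, 0, 0, 0, 0, 1]],
])

```text
time: 1.95
ee_pos: [416.5, 2.3, 330.8]
ee_rot: [-2.22, -2.22, 0.0]
contact_force: [1.1, 0.5, -0.3]
finger_gap: 85.3
```

```bash
python3 - <<'E'
from h import *
show()
import pickle
a={}
for n in ['wrist','top','side']:
    ci=env.camera_info(n); im=env.capture(n); cv2.imwrite(f'pics/{n}1.png',im); a[n]=ci
pickle.dump(a,open('c1.pkl','wb'))
crop(cv2.imread('pics/wrist1.png'),0,512,0,384,'pics/w1.png')
crop(cv2.imread('pics/top1.png'),40,480,60,384,'pics/t1.png')
E
```

```text
t 1.95 tcp [416.5   2.3 330.8] yaw 90.0 tilt 0.09 q [-0.19 -0.35  1.88  0.    1.61 -1.76] F [ 1.1  0.5 -0.3] gap 85.3
pics/w1.png 1.5625
pics/t1.png 1.8181818181818181
```

View pics/w1.png

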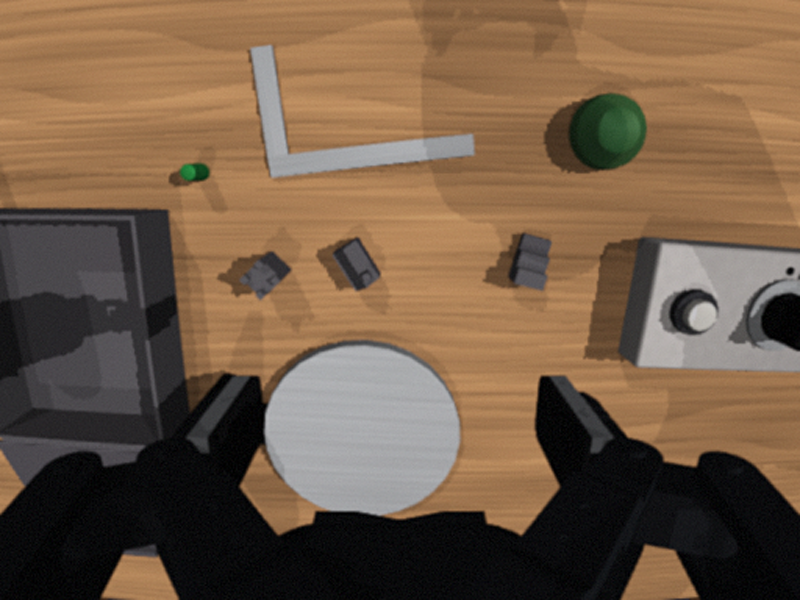

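View pics/t1.png

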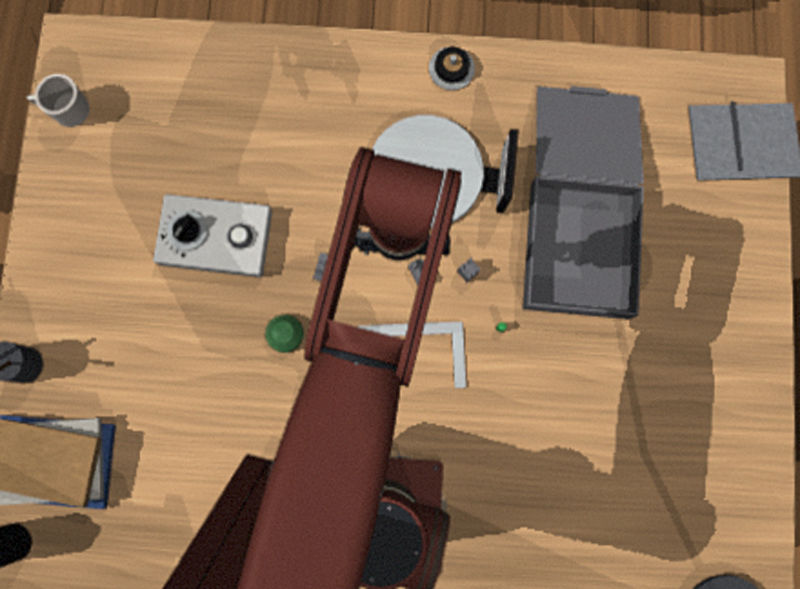

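```bash
python3 - <<'E'
from h import *
w=cv2.imread('pics/wrist1.png')
a=cv2.resize(w[145:205,140:260],None,fx=6.6,fy=6.6,interpolation=cv2.INTER_CUBIC)
b=cv2.resize(w[140:200,310:370],None,fx=9,fy=9,interpolation=cv2.INTER_CUBIC)
for x in range(140,260,10): cv2.putText(a,str(x),(int((x-140)*6.6),10),0,.35,(255,255,255)); 
for y in range(150,205,10): cv2.putText(a,str(y),(0,int((y-145)*6.6)),0,.35,(255,255,255))
cv2.imwrite('pics/w1a.png',a)
cv2.imwrite('pics/w1b.png',b)
E
```

```text
(no output)
```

View pics/w1a.png

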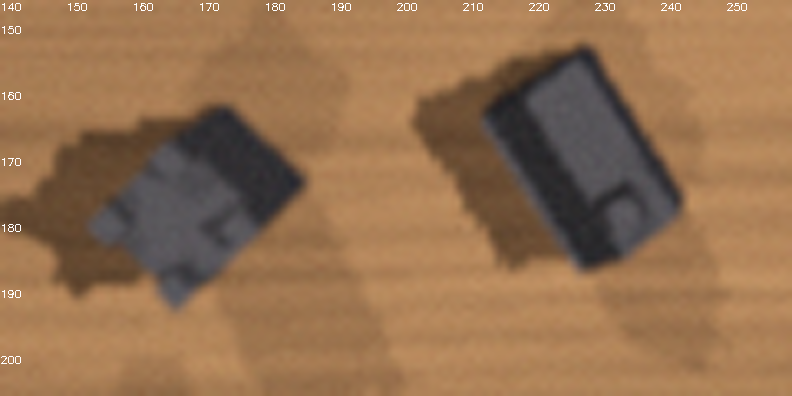

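View pics/w1b.png

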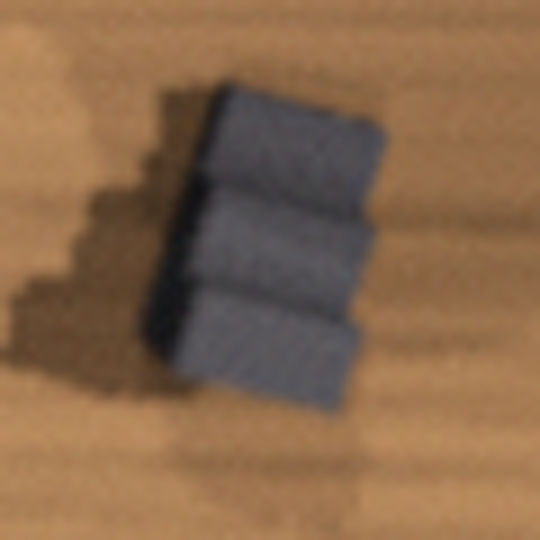

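```bash
python3 - <<'E'
from h import *
import pickle
c=pickle.load(open('c1.pkl','rb')); w=c['wrist'];t=c['top'];s=c['side']
def rep(n,uv,z):
    p=onz(uv,w,z); print(n,p.mean(0).round(1)); d=np.diff(np.r_[p,p[:1]],axis=0); print(' lens',np.linalg.norm(d[:,:2],axis=1).round(1),'yaw',np.degrees(np.arctan2(d[:,1],d[:,0])).round(1)); return p
rep('house eaves',[[228,153],[242.5,176],[227.5,186.5],[213,162]],24)
rep('tower top',[[153,180],[166,191],[178,178],[165,168]],49)
p=rep('stairs high',[[329.4,181.7],[347.8,185.6],[350,176.7],[332.8,172.2]],30)
p=onz([[329.4,181.7],[347.8,185.6]],w,30);q=onz([[336.1,150],[352.8,154.4]],w,10)
print(p,q,(p.mean(0)+q.mean(0))/2, np.linalg.norm((p.mean(0)-q.mean(0))[:2]),np.degrees(np.arctan2(*(p.mean(0)-q.mean(0))[[1,0]])))
im=cv2.imread('pics/top0.png');
# plate: bright low-sat mask in the top view
hsv=cv2.cvtColor(im,cv2.COLOR_BGR2HSV); m=((hsv[...,1]<40)&(hsv[...,2]>140)).astype(np.uint8)
n,l,st,ce=cv2.connectedComponentsWithStats(m)
for i in range(1,n):
    if st[i,4]>150: 
        cn=cv2.findContours((l==i).astype(np.uint8),0,2)[0][0]; e=cv2.fitEllipse(cn); print(st[i],ce[i].round(1),e)
        if st[i,4]>2000 and abs(ce[i][0]-274)<8:
            P=onz([e[0]],t,20); print('plate',P)
            cp=onz(cn.reshape(-1,2),t,20); (x,y),r=cv2.minEnclosingCircle(cp[:,:2].astype(np.float32)); print(x,y,r)
im=cv2.imread('pics/side0.png');
hsv=cv2.cvtColor(im,cv2.COLOR_BGR2HSV); m=((hsv[...,1]<40)&(hsv[...,2]>120)).astype(np.uint8)
n,l,st,ce=cv2.connectedComponentsWithStats(m)
for i in range(1,n):
    if st[i,4]>1500: 
        cn=cv2.findContours((l==i).astype(np.uint8),0,2)[0][0]; print('side',st[i],ce[i])
        cp=onz(cn.reshape(-1,2),s,20); print(cv2.minEnclosingCircle(cp[:,:2].astype(np.float32)))
E
```

```text
house eaves [440.7 -40.4  24. ]
 lens [41.8 29.  44.3 27.1] yaw [  31.1  -54.6 -151.3  120.6]
tower top [ 450.  -130.8   49. ]
 lens [24.8 27.9 23.6 26.6] yaw [  47.   135.5 -129.7  -47.3]
stairs high [454.3 132.6  30. ]
 lens [30.  14.4 28.2 15.6] yaw [  78.   171.  -104.4  -15.9]
[[458.51358415 116.31487706  30.        ]
 [464.72588637 145.65828418  30.        ]] [[412.23684288 128.75039021  10.        ]
 [419.03305775 155.95961286  10.        ]] [438.62734279 136.67079108  20.        ] 47.36920350728104 -13.886306206345656
[ 242  123   64   62 3088] [273.3 153.6] ((273.357666015625, 153.6627197265625), (60.740089416503906, 62.87630844116211), 94.6441650390625)
plate [[631.48868883 -39.31953949  20.        ]]
633.58740234375 -38.850608825683594 109.87576293945312
[ 124  167   64   44 1616] [156.6 188.5] ((156.55894470214844, 188.5339813232422), (42.08454895019531, 72.82605743408203), 94.74452209472656)
[255 237  41  26 317] [281.3 243.7] ((257.40643310546875, 265.5883483886719), (44.990966796875, 82.33165740966797), 57.69782257080078)
side [  97    0  326   38 6360] [288.8745283   10.88820755]
((648.1668701171875, -1167.124267578125), 762.4765625)
side [ 164  156   76   62 3589] [201.44329897 185.74895514]
((634.5775756835938, -32.8078727722168), 113.438232421875)
side [ 184  274   79   99 4077] [224.4608781 323.177091 ]
((485.8232421875, 341.7633972167969), 120.59983825683594)
```

```bash
python3 - <<'E'
from h import *
plan([440.5,-40.5,90],120.8)
E
```

```text
shift [-0.2173  0.1194  1.2065] turn [ 1.000e-04 -1.000e-04 -1.703e-01] rows~ 4.9
```

Emit:
carry_out([
  [[-0.217, 0.119, 1.0, 0, 0, -0.17, 0.8], [-0.217, 0.119, 1.0, 0, 0, -0.17, 0.8], [-0.217, 0.119, 1.0, 0, 0, -0.17, 0.8], [-0.217, 0.119, 1.0, 0, 0, -0.17, 0.8], [-0.217, 0.119, 1.0, 0, 0, -0.17, 0.8], [-0.217, 0.119, 1.0, 0, 0, -0.17, 0.8], [-0.217, 0.119, 1.0, 0, 0, -0.17, 0.8], [-0.217, 0.119, 1.0, 0, 0, -0.17, 0.8]],
])

```text
time: 2.9
ee_pos: [442.6, -42.1, 134.3]
ee_rot: [1.554, 2.725, 0.002]
contact_force: [-0.2, -0.1, 1.7]
finger_gap: 68.3
```

```bash
python3 - <<'E'
from h import *
show()
plan([440.5,-40.5,4],120.8)
ci=env.camera_info('wrist'); im=env.capture('wrist')
for p in proj([[440.5,-40.5,24]],ci): cv2.circle(im,tuple(p.round().astype(int)),3,(0,0,255),-1)
cv2.imwrite('pics/w2.png',im)
E
```

```text
t 2.9 tcp [442.6 -42.1 134.3] yaw 120.6 tilt 0.3 q [-0.27 -0.13  2.08  0.    1.19 -2.38] F [-0.2 -0.1  1.7] gap 68.3
shift [ 0.0145 -0.0073  0.6513] turn [ 0.0012  0.0012 -0.0011] rows~ 2.6
```

View pics/w2.png

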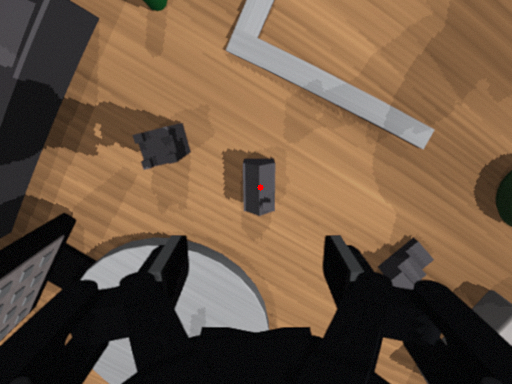

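Emit:
carry_out([
  [[0.014, -0.007, 0.3, 0, 0, 0, 0.8], [0.014, -0.007, 0.5, 0, 0, 0, 0.8], [0.014, -0.007, 0.6, 0, 0, 0, 0.8], [0.014, -0.007, 0.63, 0, 0, 0, 0.8], [0.014, -0.007, 0.64, 0, 0, 0, 0.8], [0.014, -0.007, 0.64, 0, 0, 0, 0.8], [0.014, -0.007, 0.64, 0, 0, 0, 0.0], [0.014, -0.007, 0.64, 0, 0, 0, 0.0], [0.014, -0.007, 0.64, 0, 0, 0, 0.0], [0.014, -0.007, 0.64, 0, 0, 0, 0.0], [0.014, -0.007, 0.64, 0, 0, 0, 0.0], [0.014, -0.007, 0.64, 0, 0, 0, 0.0], [0.014, -0.007, 0.64, 0, 0, 0, 0.0], [0.014, -0.007, 0.64, 0, 0, 0, 0.0]],
])

```text
time: 4.35
ee_pos: [439.1, -40.8, 4.6]
ee_rot: [1.556, 2.727, 0.001]
contact_force: [-1.5, -0.2, 6.9]
finger_gap: 26.7
```

```bash
python3 - <<'E'
from h import *
show()
cv2.imwrite('pics/w3.png',env.capture('wrist'))
E
```

```text
t 4.35 tcp [439.1 -40.8   4.6] yaw 120.6 tilt 0.13 q [-0.27  0.09  2.15 -0.    0.9  -2.38] F [-1.5 -0.2  6.9] gap 26.7
```

View pics/w3.png

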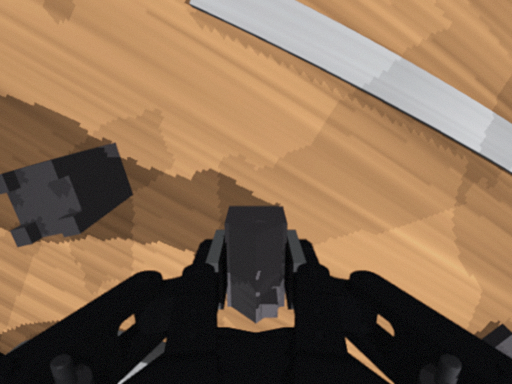

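```bash
python3 - <<'E'
from h import *
plan([572,-30,85],90)
E
```

```text
shift [-0.2919  0.6002 -0.4007] turn [0.0006 0.0004 0.1699] rows~ 3.6
```

Emit:
carry_out([
  [[0, 0, -0.2, 0, 0, 0, 0], [0, 0, -0.4, 0, 0, 0, 0], [-0.07, 0.15, -0.4, 0, 0, 0.04, 0], [-0.14, 0.3, -0.4, 0, 0, 0.08, 0], [-0.22, 0.45, -0.4, 0, 0, 0.12, 0], [-0.29, 0.6, -0.4, 0, 0, 0.17, 0], [-0.29, 0.6, -0.4, 0, 0, 0.17, 0], [-0.29, 0.6, -0.4, 0, 0, 0.17, 0], [-0.29, 0.6, -0.4, 0, 0, 0.17, 0]],
])

```text
time: 5.3
ee_pos: [569.3, -29.3, 82.8]
ee_rot: [-2.219, -2.222, 0.002]
contact_force: [-1.0, 0.1, 0.2]
finger_gap: 26.6
```

```bash
python3 - <<'E'
from h import *
show()
plan([572,-30,25.5],90)
cv2.imwrite('pics/w4.png',env.capture('wrist'))
E
```

```text
t 5.3 tcp [569.3 -29.3  82.8] yaw 90.1 tilt 0.1 q [-0.19  0.25  1.79 -0.    1.1  -1.76] F [-1.   0.1  0.2] gap 26.6
shift [-0.0037  0.0138  0.2864] turn [-0.0006 -0.0001  0.0005] rows~ 1.1
```

View pics/w4.png

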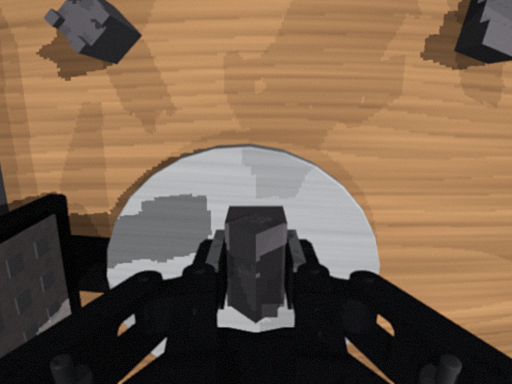

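Emit:
carry_out([
  [[0, 0.012, 0.15, 0, 0, 0, 0], [0, 0.012, 0.23, 0, 0, 0, 0], [0, 0.012, 0.27, 0, 0, 0, 0], [0, 0.012, 0.285, 0, 0, 0, 0], [0, 0.012, 0.285, 0, 0, 0, 0], [0, 0.012, 0.285, 0, 0, 0, 0], [0, 0.012, 0.28, 0, 0, 0, 0.75], [0, 0.012, 0.28, 0, 0, 0, 0.75], [0, 0.012, 0.28, 0, 0, 0, 0.75], [0, 0.012, 0.28, 0, 0, 0, 0.75], [0, 0.012, 0.2, 0, 0, 0, 0.75], [0, 0.012, 0.0, 0, 0, 0, 0.75], [0, 0.012, -0.3, 0, 0, 0, 0.75], [0, 0.012, -0.3, 0, 0, 0, 0.75], [0, 0.012, -0.3, 0, 0, 0, 0.75]],
])

```text
time: 6.85
ee_pos: [575.6, -29.8, 147.7]
ee_rot: [2.217, 2.217, 0.006]
contact_force: [-0.6, -0.6, 0.2]
finger_gap: 64.1
```

```bash
python3 - <<'E'
from h import *
import pickle
show()
plan([450,-131,110],46+90)
plan([450,-131,110],46)
ci=env.camera_info('wrist');pickle.dump(ci,open('c5.pkl','wb'))
im=env.capture('wrist')
for p in proj([[450,-131,44],[442.5,136,20]],ci): cv2.circle(im,tuple(p.round().astype(int)),3,(0,0,255),-1)
cv2.imwrite('pics/w5.png',im)
E
```

```text
t 6.85 tcp [575.6 -29.8 147.7] yaw 90.0 tilt 0.42 q [-0.19  0.17  1.74 -0.    1.22 -1.76] F [-0.6 -0.6  0.2] gap 64.1
shift [-0.5058 -0.6294  0.1846] turn [ 0.002   0.0013 -0.2556] rows~ 5.4
shift [-0.5058 -0.6294  0.1846] turn [ 0.0024 -0.0005  0.2444] rows~ 5.1
```

View pics/w5.png

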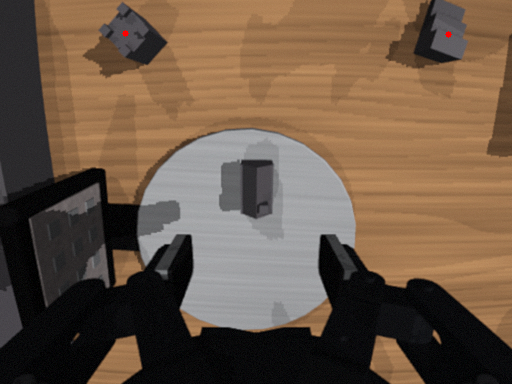

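Emit:
carry_out([
  [[-0.505, -0.63, 0.1, 0.002, 0, 0.244, 0.75], [-0.505, -0.63, 0.1, 0.002, 0, 0.244, 0.75], [-0.505, -0.63, 0.1, 0.002, 0, 0.244, 0.75], [-0.505, -0.63, 0.1, 0.002, 0, 0.244, 0.75], [-0.505, -0.63, 0.1, 0.002, 0, 0.244, 0.75], [-0.505, -0.63, 0.1, 0.002, 0, 0.244, 0.75], [-0.505, -0.63, 0.1, 0.002, 0, 0.244, 0.75], [-0.505, -0.63, 0.1, 0.002, 0, 0.244, 0.75]],
])

```text
time: 7.7
ee_pos: [446.9, -129.9, 122.6]
ee_rot: [-2.884, -1.232, 0.008]
contact_force: [-1.0, 0.6, -0.4]
finger_gap: 64.1
```

```bash
python3 - <<'E'
from h import *
show()
plan([450,-131,11],46)
ci=env.camera_info('wrist')
im=env.capture('wrist')
for p in proj([[450,-131,44]],ci): cv2.circle(im,tuple(p.round().astype(int)),3,(0,0,255),-1)
cv2.imwrite('pics/w6.png',im)
E
```

```text
t 7.7 tcp [ 446.9 -129.9  122.6] yaw 46.3 tilt 0.43 q [-0.45 -0.05  2.03 -0.    1.17 -1.26] F [-1.   0.6 -0.4] gap 64.1
shift [0.0082 0.0191 0.5578] turn [-0.0022  0.0009  0.0015] rows~ 2.2
```

View pics/w6.png

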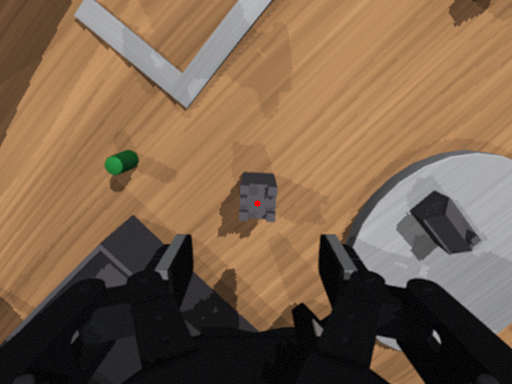

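```bash
python3 - <<'E'
from h import *
import pickle
w=pickle.load(open('c1.pkl','rb'))['wrist']
print(onz([[107.5,134.4],[121,275]],w,65))
c=pickle.load(open('c1.pkl','rb'))['top']
print(onz([[330,230],[391,232],[393,163],[336,159]],c,65))
E
```

```text
[[ 381.87513852 -202.60992554   65.        ]
 [ 602.40061189 -212.06695101   65.        ]]
[[ 375.48929767 -235.59186616   65.        ]
 [ 381.19031263 -434.95151011   65.        ]
 [ 613.32952179 -439.67080065   65.        ]
 [ 614.20695602 -247.67763019   65.        ]]
```

Emit:
carry_out([
  [[0.008, 0.019, 0.25, 0, 0, 0, 0.75], [0.008, 0.019, 0.45, 0, 0, 0, 0.75], [0.008, 0.019, 0.53, 0, 0, 0, 0.75], [0.008, 0.019, 0.555, 0, 0, 0, 0.75], [0.008, 0.019, 0.555, 0, 0, 0, 0.75], [0.008, 0.019, 0.555, 0, 0, 0, 0.75], [0.008, 0.019, 0.555, 0, 0, 0, 0], [0.008, 0.019, 0.555, 0, 0, 0, 0], [0.008, 0.019, 0.555, 0, 0, 0, 0], [0.008, 0.019, 0.555, 0, 0, 0, 0], [0.008, 0.019, 0.555, 0, 0, 0, 0], [0.008, 0.019, 0.555, 0, 0, 0, 0], [0.008, 0.019, 0.555, 0, 0, 0, 0]],
])

```text
time: 9.05
ee_pos: [451.5, -132.1, 13.5]
ee_rot: [-2.889, -1.228, 0.004]
contact_force: [-0.6, 1.0, 6.8]
finger_gap: 27.2
```

```bash
python3 - <<'E'
from h import *
show()
plan([632,-30,95],90)
plan([632,-30,95],0)
cv2.imwrite('pics/w7.png',env.capture('wrist'))
E
```

```text
t 9.05 tcp [ 451.5 -132.1   13.5] yaw 46.1 tilt 0.21 q [-0.45  0.14  2.07 -0.    0.93 -1.26] F [-0.6  1.   6.8] gap 27.2
shift [ 0.9933  0.2944 -0.4097] turn [-0.0012  0.     -0.2441] rows~ 5.1
shift [ 0.9933  0.2944 -0.4097] turn [-0.0008  0.0009  0.2559] rows~ 5.4
```

View pics/w7.png

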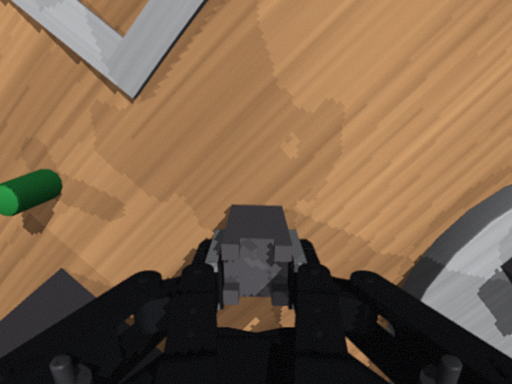

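Emit:
carry_out([
  [[0, 0, -0.2, 0, 0, 0, 0], [0, 0, -0.42, 0, 0, 0, 0], [0.2, 0.06, -0.42, 0, 0, -0.045, 0], [0.4, 0.12, -0.42, 0, 0, -0.09, 0], [0.6, 0.18, -0.42, 0, 0, -0.135, 0], [0.8, 0.24, -0.42, 0, 0, -0.18, 0], [0.95, 0.28, -0.42, 0, 0, -0.22, 0], [0.993, 0.295, -0.42, 0, 0, -0.244, 0], [0.993, 0.295, -0.42, 0, 0, -0.244, 0], [0.993, 0.295, -0.42, 0, 0, -0.244, 0]],
])

```text
time: 10.1
ee_pos: [630.4, -29.8, 95.0]
ee_rot: [-2.219, -2.215, 0.005]
contact_force: [-0.6, -0.1, -1.0]
finger_gap: 27.4
```

```bash
python3 - <<'E'
from h import *
show()
plan([632,-30,34],90)
cv2.imwrite('pics/w8.png',env.capture('wrist'))
E
```

```text
t 10.1 tcp [630.4 -29.8  95. ] yaw 89.9 tilt 0.42 q [-0.17  0.37  1.62  0.    1.17 -1.74] F [-0.6 -0.1 -1. ] gap 27.4
shift [-0.0018  0.0102  0.305 ] turn [-0.0022 -0.0007 -0.0007] rows~ 1.2
```

View pics/w8.png

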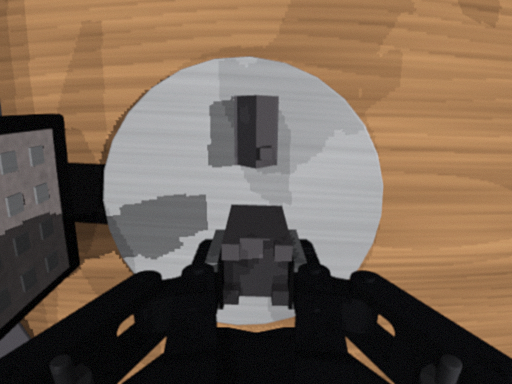

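Emit:
carry_out([
  [[0, 0.01, 0.15, -0.002, 0, 0, 0], [0, 0.01, 0.24, -0.002, 0, 0, 0], [0, 0.01, 0.29, -0.002, 0, 0, 0], [0, 0.01, 0.303, -0.002, 0, 0, 0], [0, 0.01, 0.303, -0.002, 0, 0, 0], [0, 0.01, 0.303, -0.002, 0, 0, 0], [0, 0.01, 0.3, -0.002, 0, 0, 0.75], [0, 0.01, 0.3, -0.002, 0, 0, 0.75], [0, 0.01, 0.3, -0.002, 0, 0, 0.75], [0, 0.01, 0.3, -0.002, 0, 0, 0.75], [0, 0.01, 0.2, -0.002, 0, 0, 0.75], [0, 0.01, 0.0, -0.002, 0, 0, 0.75], [0, 0.01, -0.3, -0.002, 0, 0, 0.75], [0, 0.01, -0.3, -0.002, 0, 0, 0.75]],
])

```text
time: 11.55
ee_pos: [637.4, -30.4, 163.0]
ee_rot: [2.216, 2.216, 0.013]
contact_force: [1.0, 0.5, 0.6]
finger_gap: 64.3
```

```bash
python3 - <<'E'
from h import *
show()
plan([442.5,135.5,110],76)
ci=env.camera_info('wrist')
im=env.capture('wrist')
for p in proj([[442.5,135.5,20],[632,-30,64]],ci): cv2.circle(im,tuple(p.round().astype(int)),3,(0,0,255),-1)
cv2.imwrite('pics/w9.png',im)
E
```

```text
t 11.55 tcp [637.4 -30.4 163. ] yaw 90.0 tilt 0.66 q [-0.17  0.3   1.57  0.    1.27 -1.74] F [1.  0.5 0.6] gap 64.3
shift [ 0.8295 -0.9775  0.2539] turn [ 0.0036 -0.0006  0.0778] rows~ 5.2
```

View pics/w9.png

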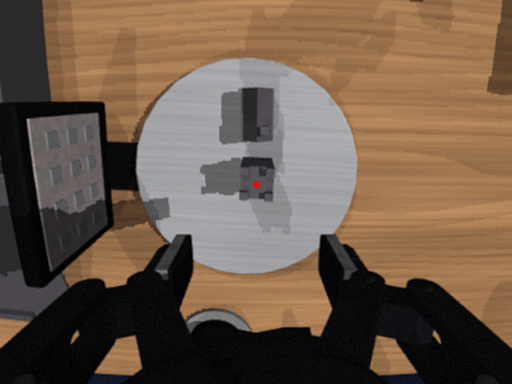

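Emit:
carry_out([
  [[0.83, -0.975, 0.1, 0.003, 0, 0.078, 0.75], [0.83, -0.975, 0.1, 0.003, 0, 0.078, 0.75], [0.83, -0.975, 0.1, 0.003, 0, 0.078, 0.75], [0.83, -0.975, 0.1, 0.003, 0, 0.078, 0.75], [0.83, -0.975, 0.1, 0.003, 0, 0.078, 0.75], [0.83, -0.975, 0.1, 0.003, 0, 0.078, 0.75], [0.83, -0.975, 0.1, 0.003, 0, 0.078, 0.75], [0.83, -0.975, 0.1, 0.003, 0, 0.078, 0.75], [0.83, -0.975, 0.1, 0.003, 0, 0.078, 0.75]],
])

```text
time: 12.5
ee_pos: [439.7, 135.4, 135.9]
ee_rot: [-2.472, -1.927, 0.007]
contact_force: [0.2, 0.5, 0.3]
finger_gap: 63.9
```

```bash
python3 - <<'E'
from h import *
show()
plan([442.5,135.5,4.5],76)
ci=env.camera_info('wrist')
im=env.capture('wrist')
for p in proj([[442.5,135.5,20]],ci): cv2.circle(im,tuple(p.round().astype(int)),3,(0,0,255),-1)
cv2.imwrite('pics/w10.png',im)
E
```

```text
t 12.5 tcp [439.7 135.4 135.9] yaw 75.9 tilt 0.5 q [ 0.12 -0.08  2.03  0.    1.2  -1.2 ] F [0.2 0.5 0.3] gap 63.9
shift [0.0028 0.019  0.6569] turn [-0.0027 -0.0004 -0.0007] rows~ 2.6
```

View pics/w10.png

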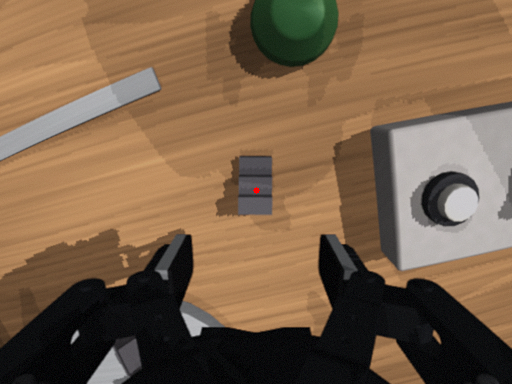

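Emit:
carry_out([
  [[0.003, 0.018, 0.25, -0.002, 0, 0, 0.75], [0.003, 0.018, 0.47, -0.002, 0, 0, 0.75], [0.003, 0.018, 0.6, -0.002, 0, 0, 0.75], [0.003, 0.018, 0.64, -0.002, 0, 0, 0.75], [0.003, 0.018, 0.655, -0.002, 0, 0, 0.75], [0.003, 0.018, 0.655, -0.002, 0, 0, 0.75], [0.003, 0.018, 0.655, -0.002, 0, 0, 0], [0.003, 0.018, 0.655, -0.002, 0, 0, 0], [0.003, 0.018, 0.655, -0.002, 0, 0, 0], [0.003, 0.018, 0.655, -0.002, 0, 0, 0], [0.003, 0.018, 0.655, -0.002, 0, 0, 0], [0.003, 0.018, 0.655, -0.002, 0, 0, 0], [0.003, 0.018, 0.655, -0.002, 0, 0, 0]],
])

```text
time: 13.85
ee_pos: [442.6, 136.6, 6.4]
ee_rot: [-2.475, -1.933, -0.003]
contact_force: [-0.2, -0.7, 6.3]
finger_gap: 28.7
```

```bash
python3 - <<'E'
from h import *
show()
plan([694,-30,95],90)
cv2.imwrite('pics/w11.png',env.capture('wrist'))
E
```

```text
t 13.85 tcp [442.6 136.6   6.4] yaw 76.0 tilt 0.13 q [ 0.13  0.14  2.1   0.    0.91 -1.2 ] F [-0.2 -0.7  6.3] gap 28.7
shift [-0.5025  1.4215 -0.4442] turn [ 0.0001 -0.0007 -0.078 ] rows~ 6.3
```

View pics/w11.png

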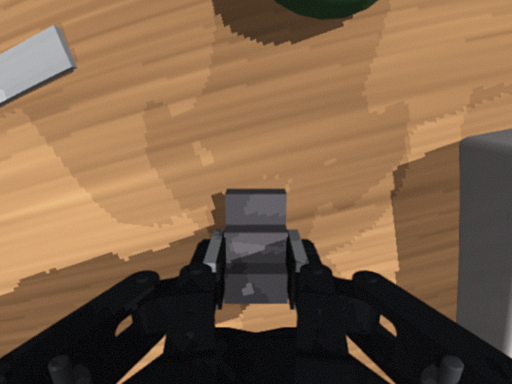

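Emit:
carry_out([
  [[0, 0, -0.2, 0, 0, 0, 0], [0, 0, -0.45, 0, 0, 0, 0], [-0.09, 0.2, -0.5, 0, 0, -0.02, 0], [-0.17, 0.4, -0.5, 0, 0, -0.04, 0], [-0.26, 0.6, -0.5, 0, 0, -0.06, 0], [-0.34, 0.8, -0.5, 0, 0, -0.078, 0], [-0.42, 0.98, -0.5, 0, 0, -0.078, 0]],
])

```text
time: 14.6
ee_pos: [612.6, 5.9, 104.6]
ee_rot: [-2.218, -2.221, -0.0]
contact_force: [0.2, 1.5, -0.1]
finger_gap: 28.7
```

```bash
python3 - <<'E'
from h import *
show()
plan([694,-30,95],90)
E
```

```text
t 14.6 tcp [612.6   5.9 104.6] yaw 90.1 tilt 0.13 q [-0.12  0.31  1.67  0.    1.17 -1.69] F [ 0.2  1.5 -0.1] gap 28.7
shift [-0.18    0.4069  0.0471] turn [-0.0005 -0.0006  0.0004] rows~ 1.8
```

Emit:
carry_out([
  [[-0.1, 0.2, 0, 0, 0, 0, 0], [-0.16, 0.36, 0, 0, 0, 0, 0], [-0.16, 0.38, 0, 0, 0, 0, 0], [-0.16, 0.38, 0, 0, 0, 0, 0], [-0.16, 0.38, 0, 0, 0, 0, 0]],
])

```text
time: 15.1
ee_pos: [685.8, -24.1, 103.4]
ee_rot: [-2.218, -2.219, 0.002]
contact_force: [-0.2, 0.7, 0.3]
finger_gap: 28.6
```

```bash
python3 - <<'E'
from h import *
show()
plan([694,-30,27],90)
cv2.imwrite('pics/w12.png',env.capture('wrist'))
E
```

```text
t 15.1 tcp [685.8 -24.1 103.4] yaw 90.0 tilt 0.27 q [-0.15  0.47  1.45  0.    1.22 -1.72] F [-0.2  0.7  0.3] gap 28.6
shift [-0.0302  0.0425  0.3819] turn [-0.0013 -0.0007  0.0001] rows~ 1.5
```

View pics/w12.png

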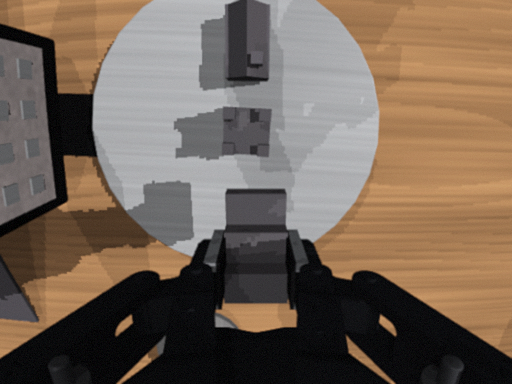

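Emit:
carry_out([
  [[-0.03, 0.035, 0.1, -0.001, 0, 0, 0], [-0.03, 0.035, 0.25, -0.001, 0, 0, 0], [-0.03, 0.035, 0.34, -0.001, 0, 0, 0], [-0.03, 0.035, 0.375, -0.001, 0, 0, 0], [-0.03, 0.035, 0.384, -0.001, 0, 0, 0], [-0.03, 0.035, 0.384, -0.001, 0, 0, 0], [-0.03, 0.035, 0.384, -0.001, 0, 0, 0], [-0.03, 0.035, 0.38, -0.001, 0, 0, 0.75], [-0.03, 0.035, 0.38, -0.001, 0, 0, 0.75], [-0.03, 0.035, 0.38, -0.001, 0, 0, 0.75], [-0.03, 0.035, 0.38, -0.001, 0, 0, 0.75], [-0.03, 0.035, 0.3, -0.001, 0, 0, 0.75], [-0.03, 0.035, 0.1, -0.001, 0, 0, 0.75], [-0.03, 0.035, -0.2, -0.001, 0, 0, 0.75], [-0.03, 0.035, -0.4, -0.001, 0, 0, 0.75], [-0.03, 0.035, -0.4, -0.001, 0, 0, 0.75]],
])

```text
time: 16.75
ee_pos: [699.6, -31.8, 196.2]
ee_rot: [2.212, 2.212, 0.019]
contact_force: [2.2, -0.8, 1.2]
finger_gap: 64.3
```

```bash
python3 - <<'E'
from h import *
show()
plan([500,200,250],90)
cv2.imwrite('pics/w13.png',env.capture('wrist'))
E
```

```text
t 16.75 tcp [699.6 -31.8 196.2] yaw 90.0 tilt 1.02 q [-0.16  0.41  1.36  0.    1.36 -1.73] F [ 2.2 -0.8  1.2] gap 64.3
shift [ 1.1587 -0.9932 -0.288 ] turn [ 0.0057  0.0003 -0.    ] rows~ 6.2
```

View pics/w13.png

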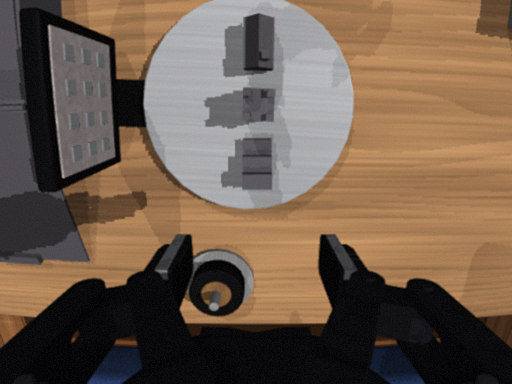

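Emit:
carry_out([
  [[0.8, -0.68, -0.15, 0.003, 0, 0, 0.75], [0.8, -0.68, -0.15, 0.003, 0, 0, 0.75], [0.8, -0.68, -0.15, 0.003, 0, 0, 0.75], [0.8, -0.68, -0.15, 0.003, 0, 0, 0.75], [0.8, -0.68, -0.15, 0.003, 0, 0, 0.75]],
])

```text
time: 17.3
ee_pos: [555.1, 132.3, 214.3]
ee_rot: [-2.211, -2.218, 0.008]
contact_force: [1.3, -0.4, -0.0]
finger_gap: 64.0
```

Emit:
carry_out([
  [[0.8, -0.68, 0, 0.001, 0, 0, 0.75], [0.8, -0.68, 0, 0.001, 0, 0, 0.75], [0.8, -0.68, 0, 0.001, 0, 0, 0.75], [0.8, -0.68, 0, 0.001, 0, 0, 0.75], [0.8, -0.68, 0, 0.001, 0, 0, 0.75], [0.8, -0.68, 0, 0.001, 0, 0, 0.75], [0.8, -0.68, 0, 0.001, 0, 0, 0.75]],
])

```text
time: 18.0
ee_pos: [423.0, 288.2, 215.3]
ee_rot: [-2.215, -2.215, 0.012]
contact_force: [-0.0, 0.0, 1.0]
finger_gap: 63.9
```

```bash
python3 - <<'E'
from h import *
import pickle
show()
ci=env.camera_info('wrist');pickle.dump(ci,open('c14.pkl','wb'))
im=env.capture('wrist');cv2.imwrite('pics/w14.png',im)
crop(im,0,512,0,384,'pics/w14b.png')
E
```

```text
t 18.0 tcp [423.  288.2 215.3] yaw 90.0 tilt 0.68 q [ 0.44 -0.03  1.83  0.01  1.36 -1.13] F [-0.  0.  1.] gap 63.9
pics/w14b.png 1.5625
```

View pics/w14b.png

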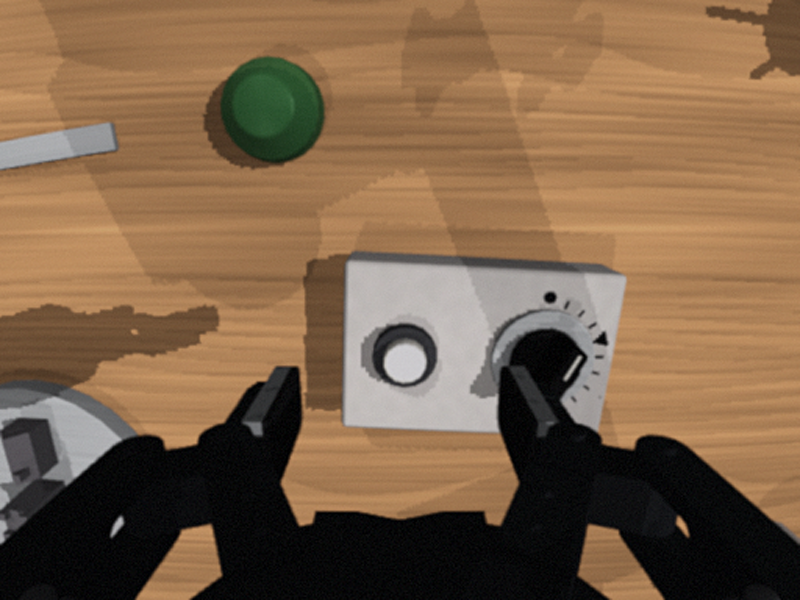

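Emit:
carry_out([
  [[0.25, -0.35, 0, 0.003, 0, 0, 0.75], [0.25, -0.35, 0, 0.003, 0, 0, 0.75], [0.25, -0.35, 0, 0.003, 0, 0, 0.75], [0.25, -0.35, 0, 0.003, 0, 0, 0.75], [0.25, -0.35, 0, 0.003, 0, 0, 0.75]],
])

```text
time: 18.55
ee_pos: [353.7, 338.0, 216.4]
ee_rot: [-2.212, -2.208, 0.022]
contact_force: [1.1, 0.2, -0.6]
finger_gap: 64.0
```

```bash
python3 - <<'E'
from h import *
import pickle
show()
ci=env.camera_info('wrist');pickle.dump(ci,open('c15.pkl','wb'))
im=env.capture('wrist');cv2.imwrite('pics/w15.png',im)
crop(im,160,360,180,330,'pics/w15b.png')
E
```

```text
t 18.55 tcp [353.7 338.  216.4] yaw 89.9 tilt 1.21 q [ 0.59 -0.09  1.88  0.01  1.37 -0.98] F [ 1.1  0.2 -0.6] gap 64.0
pics/w15b.png 4.0
```

View pics/w15b.png

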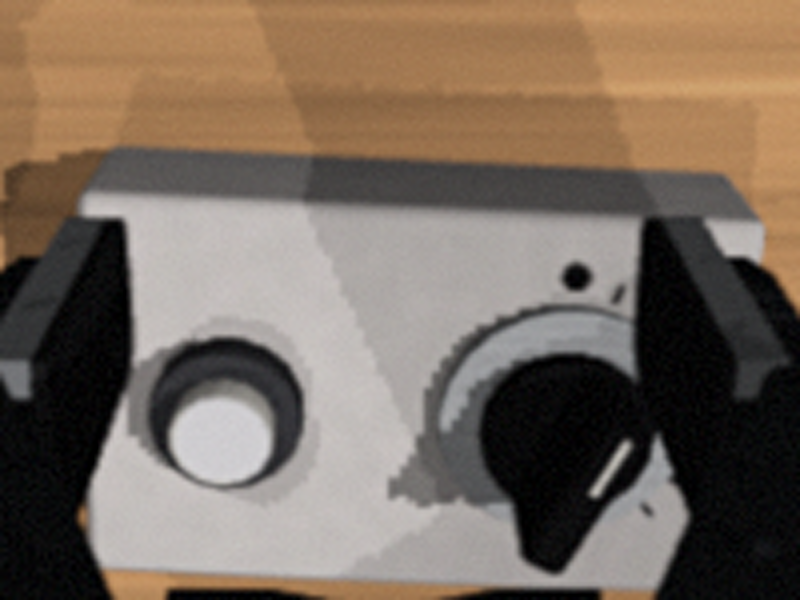

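```bash
python3 - <<'E'
from h import *
import pickle
a=pickle.load(open('c14.pkl','rb'));b=pickle.load(open('c15.pkl','rb'))
f=lambda p:np.array(p,float)/1.5625
g=lambda p:np.array(p,float)/4+[160,180]
print('dot',onz(f([[550,297]]),a,45),onz(g([[576,277]]),b,45))
print('wedge',onz(f([[601,339]]),a,45))
print('btn',onz(f([[405,361]]),a,67),onz(g([[221,434]]),b,67))
for z in(77,89):print('line',onz(f([[567,380],[583,357]]),a,z),onz(g([[595,495],[630,445]]),b,z))
print('box corners',onz(f([[348,266],[626,276],[600,430],[344,425]]),a,45))
im=cv2.imread('pics/w14.png');crop(im,290,410,170,280,'pics/w14c.png')
print(290,170)
E
```

```text
dot [[439.95652105 394.35525277  45.        ]] [[440.5681644  394.11507123  45.        ]]
wedge [[471.71557458 435.15420892  45.        ]]
btn [[478.83777666 291.80700627  67.        ]] [[478.35006396 292.03278473  67.        ]]
line [[488.94667739 400.340115    77.        ]
 [472.43241593 409.43791225  77.        ]] [[491.97746868 396.83705244  77.        ]
 [475.96900238 405.65280133  77.        ]]
line [[483.26257407 395.55618974  89.        ]
 [467.4490468  404.26794869  89.        ]] [[483.33329341 394.3340814   89.        ]
 [467.99994474 402.7780478   89.        ]]
box corners [[417.76161248 252.72618931  45.        ]
 [424.64516662 447.85293145  45.        ]
 [547.16023991 444.12548953  45.        ]
 [540.90708331 245.78102267  45.        ]]
pics/w14c.png 5.454545454545454
290 170
```

View pics/w14c.png

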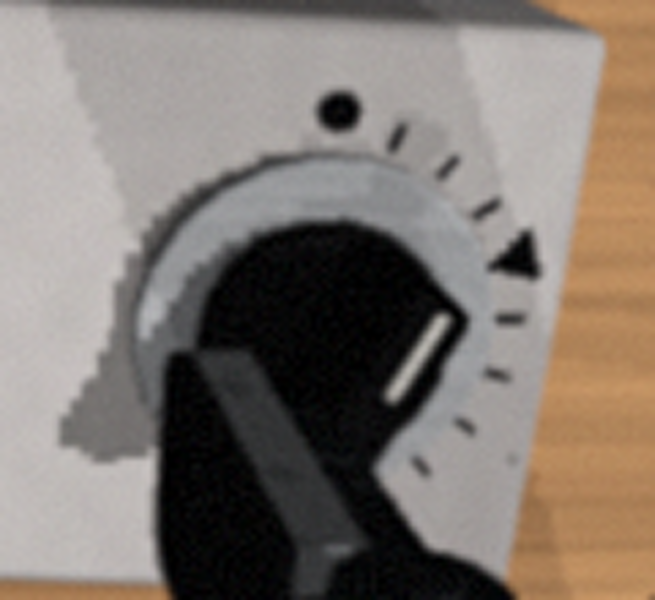

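```bash
python3 - <<'E'
from h import *
from scipy.optimize import least_squares
d,w,b=np.array([440.3,394.2]),np.array([471.7,435.2]),np.array([478.6,291.9])
def f(p):
    a=p[:2];u=[np.linalg.norm(d-a)-46,np.linalg.norm(w-a)-44,np.linalg.norm(b-a)-100]
    return u
r=least_squares(f,[482,392]);print(r.x,r.fun)
plan([485,392.5,130],61.3)
E
```

```text
[485.90004922 392.53819506] [-0.36968021  0.96299588  0.90261158]
shift [0.2733 0.6652 0.4183] turn [-0.0067  0.0012  0.1587] rows~ 3.3
```

Emit:
carry_out([
  [[0.272, 0.665, 0.3, -0.006, 0, 0.158, 0.6], [0.272, 0.665, 0.3, -0.006, 0, 0.158, 0.6], [0.272, 0.665, 0.3, -0.006, 0, 0.158, 0.6], [0.272, 0.665, 0.3, -0.006, 0, 0.158, 0.6], [0.272, 0.665, 0.3, -0.006, 0, 0.158, 0.6], [0.272, 0.665, 0.3, -0.006, 0, 0.158, 0.6], [0.272, 0.665, 0.3, -0.006, 0, 0.158, 0.6]],
])

```text
time: 19.3
ee_pos: [484.2, 393.2, 155.1]
ee_rot: [2.698, 1.608, -0.004]
contact_force: [-0.5, 0.2, 0.1]
finger_gap: 51.4
```

```bash
python3 - <<'E'
from h import *
import pickle
show()
plan([485.5,392.5,64],61.3)
ci=env.camera_info('wrist');pickle.dump(ci,open('c16.pkl','wb'))
im=env.capture('wrist');cv2.imwrite('pics/w16.png',im)
c=(485.5,392.5)
for a in (151.3,331.3):
  p=proj([[c[0]+24*np.cos(np.radians(a)),c[1]+24*np.sin(np.radians(a)),89]],ci)[0]; cv2.circle(im,tuple(p.round().astype(int)),2,(0,0,255),-1)
crop(im,100,412,100,334,'pics/w16b.png')
E
```

```text
t 19.3 tcp [484.2 393.2 155.1] yaw 61.6 tilt 0.14 q [ 0.56  0.28  1.6  -0.    1.26 -0.52] F [-0.5  0.2  0.1] gap 51.4
shift [0.0009 0.0078 0.4553] turn [-0.0003  0.0007  0.0016] rows~ 1.8
pics/w16b.png 2.5641025641025643
```

View pics/w16b.png

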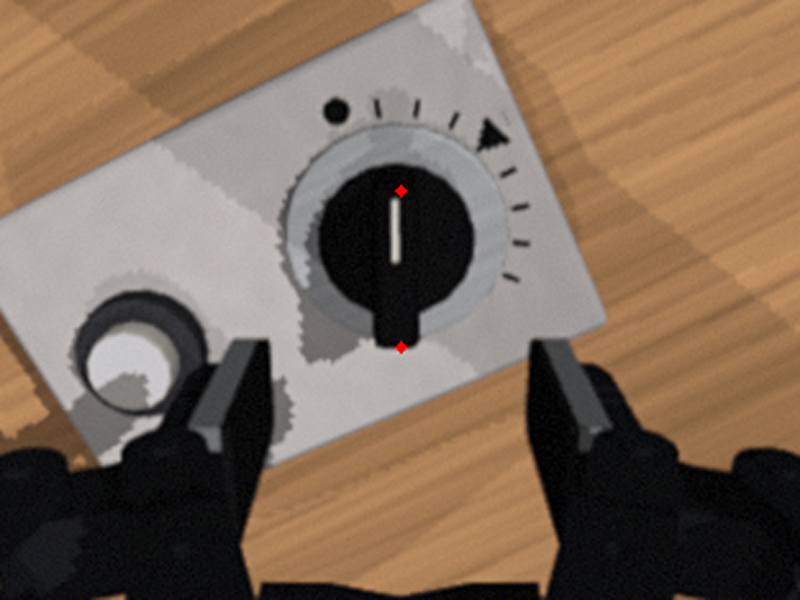

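Emit:
carry_out([
  [[-0.006, 0.008, 0.2, 0, 0, 0, 0.6], [-0.006, 0.008, 0.36, 0, 0, 0, 0.6], [-0.006, 0.008, 0.43, 0, 0, 0, 0.6], [-0.006, 0.008, 0.455, 0, 0, 0, 0.6], [-0.006, 0.008, 0.455, 0, 0, 0, 0.6], [-0.006, 0.008, 0.455, 0, 0, 0, 0.6], [-0.006, 0.008, 0.455, 0, 0, 0, 0], [-0.006, 0.008, 0.455, 0, 0, 0, 0], [-0.006, 0.008, 0.455, 0, 0, 0, 0], [-0.006, 0.008, 0.455, 0, 0, 0, 0], [-0.006, 0.008, 0.455, 0, 0, 0, 0], [-0.006, 0.008, 0.455, 0, 0, 0, 0], [-0.006, 0.008, 0.455, 0, 0, 0, 0]],
])

```text
time: 20.65
ee_pos: [484.9, 391.5, 63.9]
ee_rot: [2.698, 1.607, -0.005]
contact_force: [-1.5, -1.5, 5.5]
finger_gap: 12.6
```

```bash
python3 - <<'E'
from h import *
show()
im=env.capture('wrist');cv2.imwrite('pics/w17.png',im)
E
```

```text
t 20.65 tcp [484.9 391.5  63.9] yaw 61.6 tilt 0.2 q [ 0.55  0.39  1.66 -0.    1.1  -0.52] F [-1.5 -1.5  5.5] gap 12.6
```

View pics/w17.png

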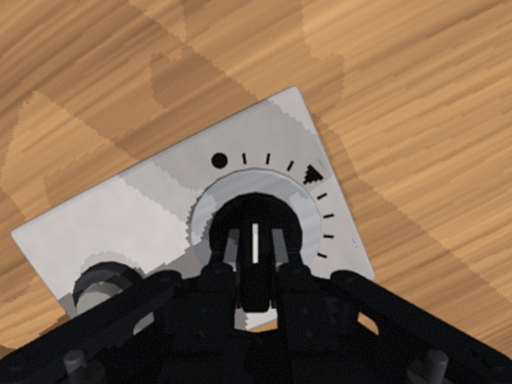

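Emit:
carry_out([
  [[0, 0, 0, 0, 0, 0.03, 0], [0, 0, 0, 0, 0, 0.06, 0], [0, 0, 0, 0, 0, 0.09, 0], [0, 0, 0, 0, 0, 0.12, 0], [0, 0, 0, 0, 0, 0.15, 0], [0, 0, 0, 0, 0, 0.18, 0], [0, 0, 0, 0, 0, 0.21, 0], [0, 0, 0, 0, 0, 0.235, 0], [0, 0, 0, 0, 0, 0.243, 0], [0, 0, 0, 0, 0, 0.243, 0], [0, 0, 0, 0, 0, 0.243, 0]],
])

```text
time: 21.8
ee_pos: [484.7, 391.3, 63.9]
ee_rot: [3.101, 0.486, -0.006]
contact_force: [-2.1, -3.5, 7.2]
finger_gap: 13.1
```

```bash
python3 - <<'E'
from h import *
show()
im=env.capture('wrist');cv2.imwrite('pics/w18.png',im)
crop(im,156,356,120,270,'pics/w18b.png')
E
```

```text
t 21.8 tcp [484.7 391.3  63.9] yaw 17.8 tilt 0.24 q [ 0.55  0.39  1.66 -0.    1.11  0.24] F [-2.1 -3.5  7.2] gap 13.1
pics/w18b.png 4.0
```

View pics/w18b.png

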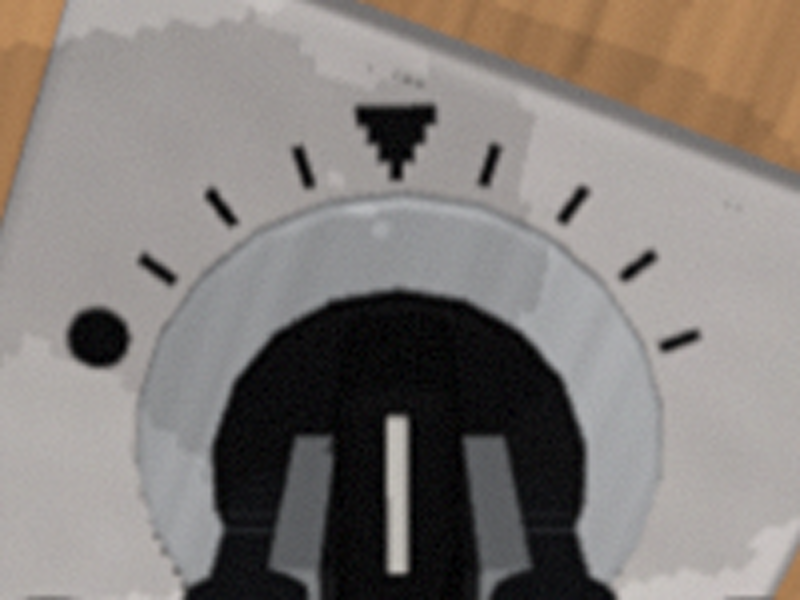

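Emit:
carry_out([
  [[0, 0, 0, 0, 0, 0, 0.5], [0, 0, 0, 0, 0, 0, 0.5], [0, 0, 0, 0, 0, 0, 0.5], [0, 0, 0, 0, 0, 0, 0.5], [0, 0, -0.1, 0, 0, 0, 0.5], [0, 0, -0.3, 0, 0, 0, 0.5], [0, 0, -0.5, 0, 0, 0, 0.5], [0, 0, -0.5, 0, 0, 0, 0.5], [0, 0, -0.5, 0, 0, 0, 0.5]],
])

```text
time: 22.75
ee_pos: [485.6, 392.2, 164.2]
ee_rot: [3.103, 0.486, -0.001]
contact_force: [0.2, -1.0, -1.1]
finger_gap: 42.5
```

```bash
python3 - <<'E'
from h import *
import pickle
show()
ci=env.camera_info('wrist');pickle.dump(ci,open('c19.pkl','wb'))
plan([478.6,291.9,100],18)
im=env.capture('wrist');cv2.imwrite('pics/w19.png',im)
crop(im,100,412,100,334,'pics/w19b.png')
E
```

```text
t 22.75 tcp [485.6 392.2 164.2] yaw 17.8 tilt 0.07 q [ 0.55  0.27  1.59 -0.    1.28  0.24] F [ 0.2 -1.  -1.1] gap 42.5
shift [-0.1866  0.4667  0.3215] turn [ 0.0002  0.0003 -0.001 ] rows~ 2.4
pics/w19b.png 2.5641025641025643
```

View pics/w19b.png

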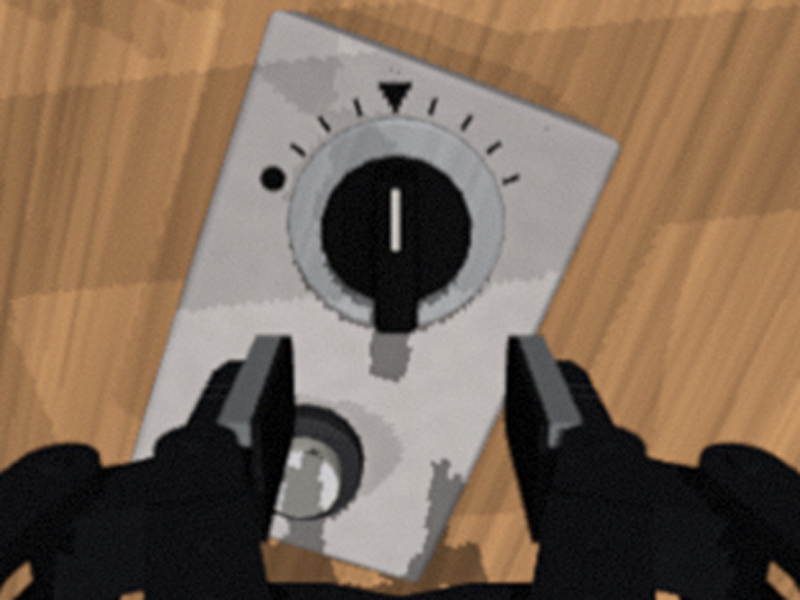

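Emit:
carry_out([
  [[-0.183, 0.467, 0, 0, 0, 0, 0], [-0.183, 0.467, 0, 0, 0, 0, 0], [-0.183, 0.467, 0.32, 0, 0, 0, 0], [-0.183, 0.467, 0.32, 0, 0, 0, 0], [-0.183, 0.467, 0.32, 0, 0, 0, 0], [-0.183, 0.467, 0.32, 0, 0, 0, 0], [-0.183, 0.467, 0.32, 0, 0, 0, 0], [-0.183, 0.467, 0.32, 0, 0, 0, 0]],
])

```text
time: 23.6
ee_pos: [479.3, 292.5, 100.4]
ee_rot: [3.102, 0.488, -0.002]
contact_force: [-0.1, 0.1, -0.8]
finger_gap: 0.3
```

```bash
python3 - <<'E'
from h import *
show()
plan([479.5,291.7,71],18)
im=env.capture('wrist');cv2.imwrite('pics/w20.png',im)
s=env.capture('side');t=env.capture('top')
crop(s,140,340,100,250,'pics/s20.png');crop(t,180,400,80,245,'pics/t20.png')
E
```

```text
t 23.6 tcp [479.3 292.5 100.4] yaw 17.9 tilt 0.12 q [ 0.41  0.2   1.81 -0.    1.13  0.1 ] F [-0.1  0.1 -0.8] gap 0.3
shift [1.000e-04 4.000e-03 1.472e-01] turn [ 0.0004  0.0005 -0.0007] rows~ 0.6
pics/s20.png 4.0
pics/t20.png 3.6363636363636362
```

View pics/w20.png

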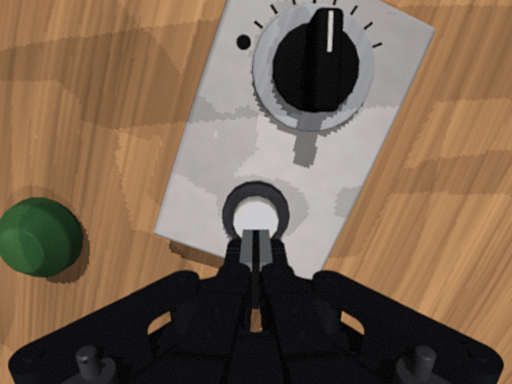

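View pics/t20.png

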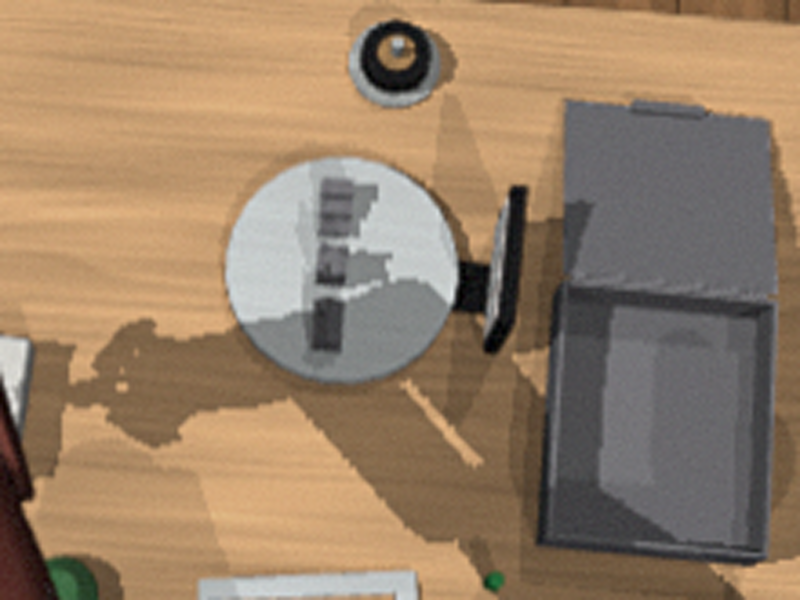

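View pics/s20.png

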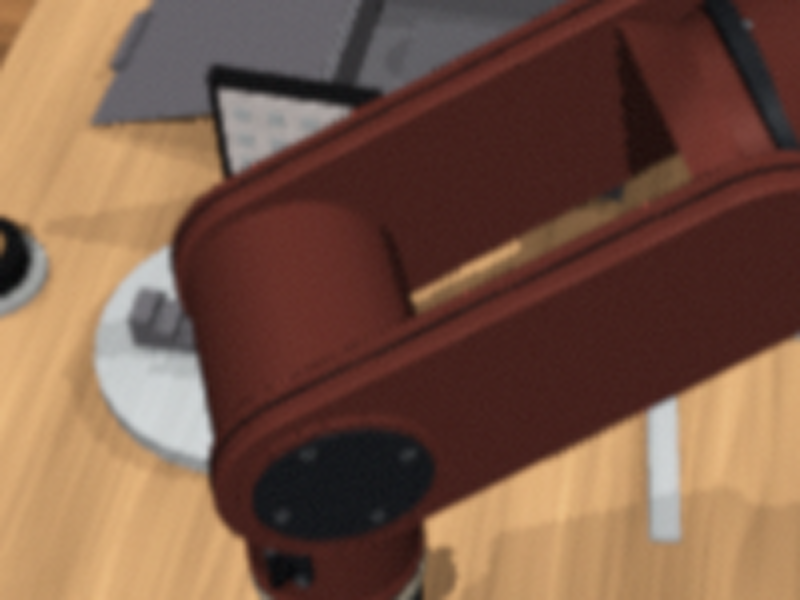

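Emit:
carry_out([
  [[0, 0.002, 0.1, 0, 0, 0, 0], [0, 0.002, 0.15, 0, 0, 0, 0], [0, 0.002, 0.17, 0, 0, 0, 0], [0, 0.002, 0.18, 0, 0, 0, 0], [0, 0.002, 0.19, 0, 0, 0, 0], [0, 0.002, 0.197, 0, 0, 0, 0], [0, 0.002, 0.2, 0, 0, 0, 0], [0, 0.002, 0.2, 0, 0, 0, 0], [0, 0.002, 0.2, 0, 0, 0, 0]],
])

```text
time: 24.65
ee_pos: [478.2, 290.9, 60.9]
ee_rot: [3.101, 0.486, -0.007]
contact_force: [-7.1, -3.7, 13.9]
finger_gap: 0.1
```

```bash
python3 - <<'E'
from h import *
show()
E
```

```text
t 24.65 tcp [478.2 290.9  60.9] yaw 17.8 tilt 0.28 q [ 0.41  0.26  1.83 -0.    1.06  0.1 ] F [-7.1 -3.7 13.9] gap 0.1
```

Emit:
carry_out([
  [[0, 0, 0.007, 0, 0, 0, 0], [0, 0, 0.01, 0, 0, 0, 0], [0, 0, 0.01, 0, 0, 0, 0], [0, 0, 0.01, 0, 0, 0, 0]],
])

```text
time: 25.05
ee_pos: [478.4, 291.0, 60.6]
ee_rot: [3.101, 0.487, -0.007]
contact_force: [-13.4, -5.6, 27.3]
finger_gap: 0.3
```

Emit:
carry_out([
  [[0, 0, -0.05, 0, 0, 0, 0], [0, 0, -0.2, 0, 0, 0, 0], [0, 0, -0.4, 0, 0, 0, 0], [0, 0, -0.7, 0, 0, 0, 0.6], [0, 0, -0.7, 0, 0, 0, 0.6], [0, 0, -0.7, 0, 0, 0, 0.6]],
])

```text
time: 25.65
ee_pos: [480.9, 292.2, 200.4]
ee_rot: [3.103, 0.486, 0.005]
contact_force: [0.9, 0.3, 0.1]
finger_gap: 43.2
```

```bash
python3 - <<'E'
from h import *
show()
plan([694,-30,200],90)
im=env.capture('wrist');cv2.imwrite('pics/w21.png',im)
E
```

```text
t 25.65 tcp [480.9 292.2 200.4] yaw 17.8 tilt 0.18 q [ 0.41  0.09  1.73 -0.    1.32  0.1 ] F [0.9 0.3 0.1] gap 43.2
shift [0.5217 1.8596 0.0054] turn [ 0.0008 -0.0007 -0.4011] rows~ 8.4
```

View pics/w21.png

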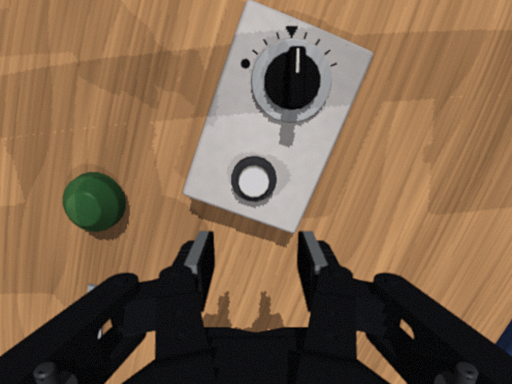

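```bash
python3 - <<'E'
from h import *
t=env.camera_info('top')
g=lambda p:np.array(p,float)/3.636+[180,80]
p=onz(g([[541,544],[755,562],[776,300],[556,288]]),t,65);print(p,p.mean(0));d=np.diff(np.r_[p,p[:1]],axis=0);print(np.linalg.norm(d,axis=1),np.degrees(np.arctan2(d[:,1],d[:,0])))
E
```

```text
[[ 376.49524978 -231.62216386   65.        ]
 [ 372.1568595  -424.03138458   65.        ]
 [ 615.12794947 -441.09308481   65.        ]
 [ 612.80058903 -237.38947162   65.        ]] [ 494.14516194 -333.53402622   65.        ]
[192.45812493 243.56939909 203.71690807 236.37570772] [-91.29167064  -4.01677978  90.65458892 178.60190714]
```

Emit:
carry_out([
  [[0.26, 0.93, -0.1, 0, 0, -0.2, 0.75], [0.26, 0.93, -0.1, 0, 0, -0.2, 0.75], [0.26, 0.93, -0.1, 0, 0, -0.2, 0.75], [0.26, 0.93, -0.1, 0, 0, -0.2, 0.75], [0.26, 0.93, -0.1, 0, 0, -0.2, 0.75]],
])

```text
time: 26.2
ee_pos: [586.8, 125.1, 214.6]
ee_rot: [2.8, 1.421, -0.011]
contact_force: [-0.1, 0.7, -0.4]
finger_gap: 63.5
```

```bash
python3 - <<'E'
from h import *
show()
plan([694,-30,200],90)
E
```

```text
t 26.2 tcp [586.8 125.1 214.6] yaw 53.8 tilt 0.41 q [ 0.08  0.18  1.61 -0.    1.36 -0.86] F [-0.1  0.7 -0.4] gap 63.5
shift [-0.309   0.8907  0.0738] turn [-0.0012  0.002  -0.201 ] rows~ 4.2
```

Emit:
carry_out([
  [[-0.3, 0.87, 0.1, 0, 0, -0.195, 0.75], [-0.3, 0.87, 0.1, 0, 0, -0.195, 0.75], [-0.3, 0.87, 0.1, 0, 0, -0.195, 0.75], [-0.3, 0.87, 0.1, 0, 0, -0.195, 0.75], [-0.3, 0.87, 0.1, 0, 0, -0.195, 0.75], [-0.3, 0.87, 0.1, 0, 0, -0.195, 0.75], [-0.3, 0.87, 0.1, 0, 0, -0.195, 0.75]],
])

```text
time: 26.9
ee_pos: [689.0, -19.9, 195.3]
ee_rot: [-2.241, -2.197, 0.009]
contact_force: [-1.1, 0.1, -0.9]
finger_gap: 64.2
```

```bash
python3 - <<'E'
from h import *
show()
plan([694,-31,26],90)
ci=env.camera_info('wrist')
im=env.capture('wrist')
for p in proj([[694,-31,40],[632,-30,64],[572,-30,56]],ci): cv2.circle(im,tuple(p.round().astype(int)),2,(0,0,255),-1)
cv2.imwrite('pics/w22.png',im)
E
```

```text
t 26.9 tcp [689.  -19.9 195.3] yaw 88.9 tilt 0.37 q [-0.14  0.4   1.37 -0.    1.38 -1.69] F [-1.1  0.1 -0.9] gap 64.2
shift [-0.0532  0.0313  0.8463] turn [-0.002   0.0006 -0.0063] rows~ 3.4
```

View pics/w22.png

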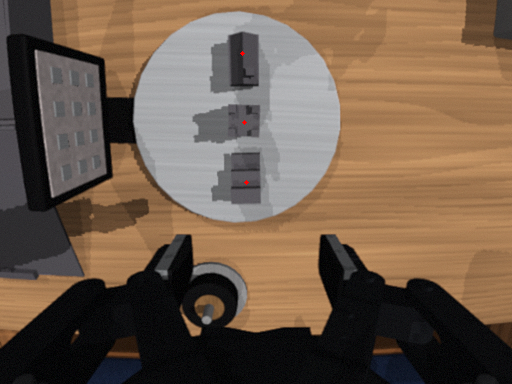

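Emit:
carry_out([
  [[-0.053, 0.031, 0.2, -0.002, 0, -0.006, 0.75], [-0.053, 0.031, 0.45, -0.002, 0, -0.006, 0.75], [-0.053, 0.031, 0.68, -0.002, 0, -0.006, 0.75], [-0.053, 0.031, 0.8, -0.002, 0, -0.006, 0.75], [-0.053, 0.031, 0.845, -0.002, 0, -0.006, 0.75], [-0.053, 0.031, 0.845, -0.002, 0, -0.006, 0.75], [-0.053, 0.031, 0.845, -0.002, 0, -0.006, 0.75], [-0.053, 0.031, 0.845, -0.002, 0, -0.006, 0], [-0.053, 0.031, 0.845, -0.002, 0, -0.006, 0], [-0.053, 0.031, 0.845, -0.002, 0, -0.006, 0], [-0.053, 0.031, 0.845, -0.002, 0, -0.006, 0], [-0.053, 0.031, 0.845, -0.002, 0, -0.006, 0], [-0.053, 0.031, 0.845, -0.002, 0, -0.006, 0], [-0.053, 0.031, 0.845, -0.002, 0, -0.006, 0]],
])

```text
time: 28.35
ee_pos: [697.2, -32.5, 30.4]
ee_rot: [2.217, 2.216, 0.004]
contact_force: [0.3, -0.2, 6.5]
finger_gap: 28.5
```

```bash
python3 - <<'E'
from h import *
show()
plan([560,-334,220],75)
im=env.capture('wrist')
cv2.imwrite('pics/w23.png',im)
E
```

```text
t 28.35 tcp [697.2 -32.5  30.4] yaw 90.0 tilt 0.41 q [-0.16  0.58  1.46 -0.    1.1  -1.73] F [ 0.3 -0.2  6.5] gap 28.5
shift [-1.5106 -0.6793 -0.9474] turn [0.0022 0.0007 0.0832] rows~ 7.6
```

View pics/w23.png

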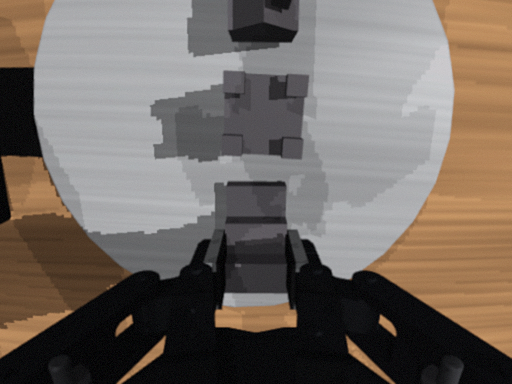

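Emit:
carry_out([
  [[0, 0, -0.15, 0, 0, 0, 0], [0, 0, -0.35, 0, 0, 0, 0], [0, 0, -0.6, 0, 0, 0, 0], [0, 0, -0.85, 0, 0, 0, 0], [-0.15, -0.07, -0.95, 0.002, 0, 0.02, 0], [-0.35, -0.16, -0.95, 0.002, 0, 0.04, 0], [-0.55, -0.25, -0.95, 0.002, 0, 0.06, 0], [-0.75, -0.34, -0.95, 0.002, 0, 0.08, 0], [-0.75, -0.34, -0.95, 0.002, 0, 0.083, 0]],
])

```text
time: 29.3
ee_pos: [624.8, -186.9, 218.7]
ee_rot: [2.498, 1.904, -0.009]
contact_force: [-0.6, 0.0, -1.2]
finger_gap: 28.4
```

```bash
python3 - <<'E'
from h import *
show()
plan([554,-334,150],75)
E
```

```text
t 29.3 tcp [ 624.8 -186.9  218.7] yaw 74.6 tilt 0.33 q [-0.41  0.29  1.46 -0.01  1.39 -1.71] F [-0.6  0.  -1.2] gap 28.4
shift [-0.8014 -0.1456  0.3477] turn [-0.0009  0.0016 -0.002 ] rows~ 3.5
```

Emit:
carry_out([
  [[-0.25, -0.05, 0, 0, 0, 0, 0], [-0.5, -0.1, 0, 0, 0, 0, 0], [-0.75, -0.14, 0.1, 0, 0, 0, 0], [-0.8, -0.145, 0.25, 0, 0, 0, 0], [-0.8, -0.145, 0.4, 0, 0, 0, 0], [-0.8, -0.145, 0.5, 0, 0, 0, 0], [-0.8, -0.145, 0.5, 0, 0, 0, 0], [-0.8, -0.145, 0.5, 0, 0, 0, 0]],
])

```text
time: 30.1
ee_pos: [557.6, -328.7, 119.1]
ee_rot: [-2.49, -1.914, 0.006]
contact_force: [0.4, -0.8, 0.1]
finger_gap: 28.3
```

```bash
python3 - <<'E'
from h import *
show()
plan([554,-334,15],75)
im=env.capture('wrist')
cv2.imwrite('pics/w24.png',im)
E
```

```text
t 30.1 tcp [ 557.6 -328.7  119.1] yaw 75.1 tilt 0.22 q [-0.65  0.37  1.56 -0.    1.21 -1.96] F [ 0.4 -0.8  0.1] gap 28.3
shift [-0.0291 -0.0091  0.5207] turn [-0.001   0.0008  0.0004] rows~ 2.1
```

View pics/w24.png

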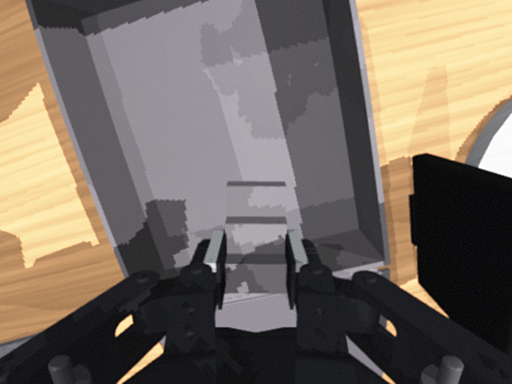

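Emit:
carry_out([
  [[-0.029, -0.009, 0.15, 0, 0, 0, 0], [-0.029, -0.009, 0.35, 0, 0, 0, 0], [-0.029, -0.009, 0.46, 0, 0, 0, 0], [-0.029, -0.009, 0.51, 0, 0, 0, 0], [-0.029, -0.009, 0.522, 0, 0, 0, 0], [-0.029, -0.009, 0.522, 0, 0, 0, 0], [-0.029, -0.009, 0.522, 0, 0, 0, 0]],
])

```text
time: 30.85
ee_pos: [555.4, -335.4, 16.8]
ee_rot: [2.489, 1.912, -0.004]
contact_force: [-0.6, -0.1, -0.1]
finger_gap: 28.5
```

Emit:
carry_out([
  [[0, 0, 0, 0, 0, 0, 0.7], [0, 0, 0, 0, 0, 0, 0.7], [0, 0, 0, 0, 0, 0, 0.7], [0, 0, 0, 0, 0, 0, 0.7], [0, 0, -0.1, 0, 0, 0, 0.7], [0, 0, -0.3, 0, 0, 0, 0.7], [0, 0, -0.55, 0, 0, 0, 0.7], [0, 0, -0.8, 0, 0, 0, 0.7], [0, 0, -1, 0, 0, 0, 0.7], [0, 0, -1, 0, 0, 0, 0.7]],
])

```text
time: 31.85
ee_pos: [557.8, -336.5, 223.4]
ee_rot: [2.481, 1.906, -0.001]
contact_force: [1.2, -1.1, 0.5]
finger_gap: 59.8
```

```bash
python3 - <<'E'
from h import *
show()
plan([632,-31,210],90)
im=env.capture('wrist')
cv2.imwrite('pics/w25.png',im)
E
```

```text
t 31.85 tcp [ 557.8 -336.5  223.4] yaw 75.1 tilt 0.74 q [-0.66  0.28  1.47 -0.    1.38 -1.97] F [ 1.2 -1.1  0.5] gap 59.8
shift [ 1.5719 -0.0361  0.054 ] turn [ 0.0028  0.003  -0.083 ] rows~ 6.3
```

View pics/w25.png

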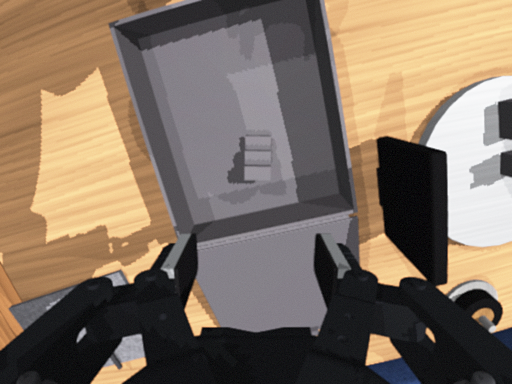

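Emit:
carry_out([
  [[0.8, -0.02, 0, 0.002, 0.002, -0.083, 0.7], [0.8, -0.02, 0, 0.002, 0.002, -0.083, 0.7], [0.8, -0.02, 0, 0.002, 0.002, -0.083, 0.7], [0.8, -0.02, 0, 0.002, 0.002, -0.083, 0.7], [0.8, -0.02, 0, 0.002, 0.002, -0.083, 0.7]],
])

```text
time: 32.4
ee_pos: [591.5, -176.1, 212.2]
ee_rot: [-2.209, -2.216, 0.006]
contact_force: [-0.4, -0.6, -0.6]
finger_gap: 59.9
```

```bash
python3 - <<'E'
from h import *
show()
plan([632,-31,150],90)
E
```

```text
t 32.4 tcp [ 591.5 -176.1  212.2] yaw 90.2 tilt 0.74 q [-0.42  0.23  1.56  0.    1.37 -1.99] F [-0.4 -0.6 -0.6] gap 59.9
shift [0.7229 0.2085 0.3132] turn [-0.0036 -0.002   0.001 ] rows~ 3.3
```

Emit:
carry_out([
  [[0.7, 0.2, 0.0, -0.003, -0.002, 0, 0.7], [0.7, 0.2, 0.0, -0.003, -0.002, 0, 0.7], [0.7, 0.2, 0.1, -0.003, -0.002, 0, 0.7], [0.7, 0.2, 0.2, -0.003, -0.002, 0, 0.7], [0.7, 0.2, 0.2, -0.003, -0.002, 0, 0.7], [0.7, 0.2, 0.2, -0.003, -0.002, 0, 0.7], [0.7, 0.2, 0.2, -0.003, -0.002, 0, 0.7]],
])

```text
time: 33.1
ee_pos: [632.0, -40.2, 175.3]
ee_rot: [2.222, 2.217, 0.0]
contact_force: [0.6, -0.1, -0.3]
finger_gap: 59.7
```

```bash
python3 - <<'E'
from h import *
show()
plan([632,-31,34],90)
ci=env.camera_info('wrist')
im=env.capture('wrist')
for p in proj([[632,-31,64],[572,-30,56]],ci): cv2.circle(im,tuple(p.round().astype(int)),2,(0,0,255),-1)
cv2.imwrite('pics/w26.png',im)
E
```

```text
t 33.1 tcp [632.  -40.2 175.3] yaw 89.9 tilt 0.15 q [-0.19  0.28  1.56 -0.    1.3  -1.76] F [ 0.6 -0.1 -0.3] gap 59.7
shift [ 0.0472 -0.0014  0.7065] turn [ 0.0006  0.0006 -0.0008] rows~ 2.8
```

View pics/w26.png

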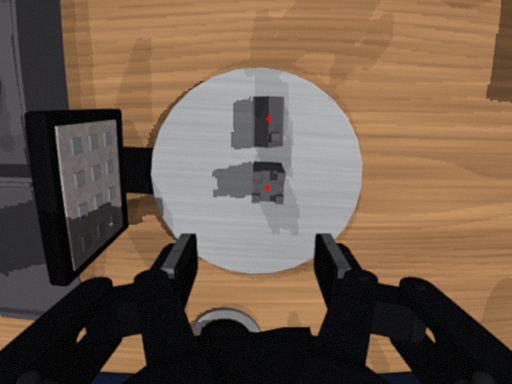

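Emit:
carry_out([
  [[0.047, 0, 0.2, 0, 0, 0, 0.7], [0.047, 0, 0.45, 0, 0, 0, 0.7], [0.047, 0, 0.6, 0, 0, 0, 0.7], [0.047, 0, 0.68, 0, 0, 0, 0.7], [0.047, 0, 0.707, 0, 0, 0, 0.7], [0.047, 0, 0.707, 0, 0, 0, 0.7], [0.047, 0, 0.707, 0, 0, 0, 0], [0.047, 0, 0.707, 0, 0, 0, 0], [0.047, 0, 0.707, 0, 0, 0, 0], [0.047, 0, 0.707, 0, 0, 0, 0], [0.047, 0, 0.707, 0, 0, 0, 0], [0.047, 0, 0.707, 0, 0, 0, 0], [0.047, 0, 0.707, 0, 0, 0, 0]],
])

```text
time: 34.45
ee_pos: [633.6, -29.2, 35.5]
ee_rot: [2.218, 2.218, 0.003]
contact_force: [0.1, -1.1, 6.1]
finger_gap: 27.5
```

```bash
python3 - <<'E'
from h import *
show()
im=env.capture('wrist')
cv2.imwrite('pics/w27.png',im)
E
```

```text
t 34.45 tcp [633.6 -29.2  35.5] yaw 90.0 tilt 0.3 q [-0.17  0.44  1.64 -0.    1.05 -1.74] F [ 0.1 -1.1  6.1] gap 27.5
```

View pics/w27.png

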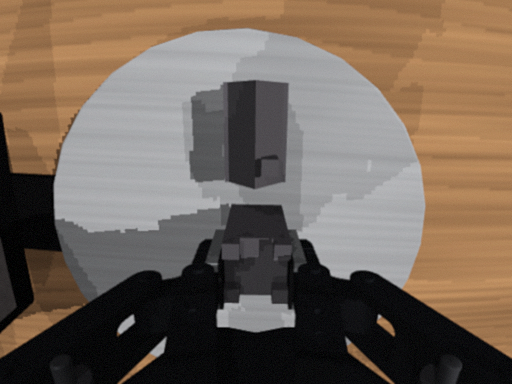

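Emit:
carry_out([
  [[0, 0, -0.15, 0, 0, 0, 0], [0, 0, -0.35, 0, 0, 0, 0], [0, 0, -0.6, 0, 0, 0, 0], [0, 0, -0.85, 0, 0, 0, 0], [-0.15, -0.06, -0.95, 0.001, 0, 0.02, 0], [-0.35, -0.15, -0.95, 0.001, 0, 0.04, 0], [-0.55, -0.24, -0.95, 0.001, 0, 0.06, 0], [-0.75, -0.34, -0.95, 0.001, 0, 0.08, 0], [-0.75, -0.34, -0.95, 0.001, 0, 0.083, 0]],
])

```text
time: 35.4
ee_pos: [561.5, -183.2, 223.8]
ee_rot: [2.497, 1.905, -0.006]
contact_force: [0.2, -0.3, -0.3]
finger_gap: 26.9
```

```bash
python3 - <<'E'
from h import *
show()
plan([492,-334,130],75)
E
```

```text
t 35.4 tcp [ 561.5 -183.2  223.8] yaw 74.7 tilt 0.23 q [-0.45  0.15  1.63 -0.    1.37 -1.75] F [ 0.2 -0.3 -0.3] gap 26.9
shift [-0.8171 -0.1348  0.4721] turn [-0.0005  0.0012 -0.0019] rows~ 3.8
```

Emit:
carry_out([
  [[-0.25, -0.04, 0, 0, 0, 0, 0], [-0.5, -0.08, 0, 0, 0, 0, 0], [-0.75, -0.12, 0.1, 0, 0, 0, 0], [-0.8, -0.13, 0.25, 0, 0, 0, 0], [-0.8, -0.13, 0.4, 0, 0, 0, 0], [-0.8, -0.13, 0.47, 0, 0, 0, 0], [-0.8, -0.13, 0.47, 0, 0, 0, 0], [-0.8, -0.13, 0.47, 0, 0, 0, 0]],
])

```text
time: 36.2
ee_pos: [497.9, -326.3, 130.5]
ee_rot: [2.49, 1.915, -0.003]
contact_force: [-0.5, 0.0, -0.0]
finger_gap: 27.3
```

```bash
python3 - <<'E'
from h import *
show()
plan([492,-334,20.5],75)
im=env.capture('wrist')
cv2.imwrite('pics/w28.png',im)
E
```

```text
t 36.2 tcp [ 497.9 -326.3  130.5] yaw 75.1 tilt 0.12 q [-0.71  0.24  1.7  -0.    1.2  -2.02] F [-0.5  0.  -0. ] gap 27.3
shift [-0.0438 -0.0179  0.5501] turn [-0.0003  0.0006  0.0007] rows~ 2.2
```

View pics/w28.png

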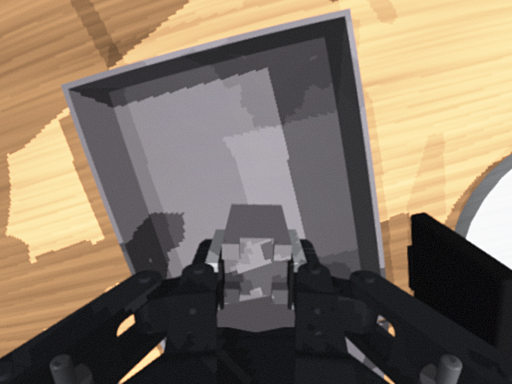

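Emit:
carry_out([
  [[-0.044, -0.018, 0.15, 0, 0, 0, 0], [-0.044, -0.018, 0.35, 0, 0, 0, 0], [-0.044, -0.018, 0.48, 0, 0, 0, 0], [-0.044, -0.018, 0.53, 0, 0, 0, 0], [-0.044, -0.018, 0.552, 0, 0, 0, 0], [-0.044, -0.018, 0.552, 0, 0, 0, 0], [-0.044, -0.018, 0.552, 0, 0, 0, 0]],
])

```text
time: 36.95
ee_pos: [492.4, -335.3, 21.2]
ee_rot: [2.489, 1.912, -0.003]
contact_force: [-0.2, -1.0, -0.1]
finger_gap: 27.5
```

Emit:
carry_out([
  [[0, 0, 0, 0, 0, 0, 0.7], [0, 0, 0, 0, 0, 0, 0.7], [0, 0, 0, 0, 0, 0, 0.7], [0, 0, 0, 0, 0, 0, 0.7], [0, 0, -0.1, 0, 0, 0, 0.7], [0, 0, -0.3, 0, 0, 0, 0.7], [0, 0, -0.55, 0, 0, 0, 0.7], [0, 0, -0.8, 0, 0, 0, 0.7], [0, 0, -1, 0, 0, 0, 0.7], [0, 0, -1, 0, 0, 0, 0.7]],
])

```text
time: 37.95
ee_pos: [494.4, -336.8, 227.3]
ee_rot: [2.482, 1.906, 0.0]
contact_force: [1.5, 0.6, 0.9]
finger_gap: 59.8
```

```bash
python3 - <<'E'
from h import *
show()
plan([572,-31,210],90)
im=env.capture('wrist')
cv2.imwrite('pics/w29.png',im)
E
```

```text
t 37.95 tcp [ 494.4 -336.8  227.3] yaw 75.1 tilt 0.7 q [-0.73  0.15  1.61 -0.    1.37 -2.04] F [1.5 0.6 0.9] gap 59.8
shift [ 1.578  -0.0205  0.0749] turn [ 0.0028  0.0027 -0.083 ] rows~ 6.3
```

View pics/w29.png

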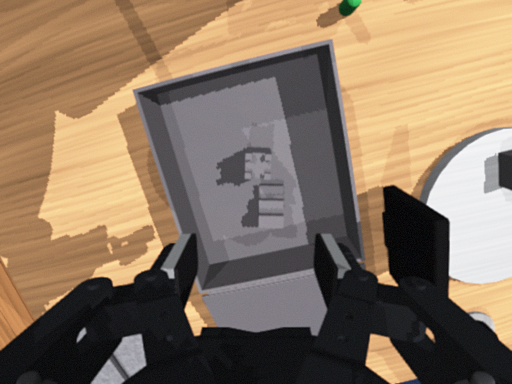

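Both in the box. Now the house.

Emit:
carry_out([
  [[0.8, -0.01, 0, 0.002, 0.002, -0.083, 0.7], [0.8, -0.01, 0, 0.002, 0.002, -0.083, 0.7], [0.8, -0.01, 0, 0.002, 0.002, -0.083, 0.7], [0.8, -0.01, 0, 0.002, 0.002, -0.083, 0.7], [0.8, -0.01, 0, 0.002, 0.002, -0.083, 0.7]],
])

```text
time: 38.5
ee_pos: [530.3, -177.0, 217.1]
ee_rot: [-2.209, -2.216, 0.003]
contact_force: [0.1, -0.7, -0.4]
finger_gap: 59.9
```

Emit:
carry_out([
  [[0.73, 0.2, 0.0, -0.003, -0.002, 0, 0.7], [0.73, 0.2, 0.0, -0.003, -0.002, 0, 0.7], [0.73, 0.2, 0.1, -0.003, -0.002, 0, 0.7], [0.73, 0.2, 0.2, -0.003, -0.002, 0, 0.7], [0.73, 0.2, 0.2, -0.003, -0.002, 0, 0.7], [0.73, 0.2, 0.2, -0.003, -0.002, 0, 0.7], [0.73, 0.2, 0.2, -0.003, -0.002, 0, 0.7]],
])

```text
time: 39.2
ee_pos: [570.8, -34.7, 180.3]
ee_rot: [2.223, 2.217, 0.002]
contact_force: [-0.2, -0.1, 0.3]
finger_gap: 59.8
```

```bash
python3 - <<'E'
from h import *
show()
plan([572,-31,25],90)
ci=env.camera_info('wrist')
im=env.capture('wrist')
for p in proj([[572,-30,56]],ci): cv2.circle(im,tuple(p.round().astype(int)),2,(0,0,255),-1)
cv2.imwrite('pics/w30.png',im)
E
```

```text
t 39.2 tcp [570.8 -34.7 180.3] yaw 89.9 tilt 0.15 q [-0.2   0.13  1.72 -0.    1.28 -1.77] F [-0.2 -0.1  0.3] gap 59.8
shift [0.0192 0.0038 0.7763] turn [ 0.0008  0.0002 -0.0008] rows~ 3.1
```

View pics/w30.png

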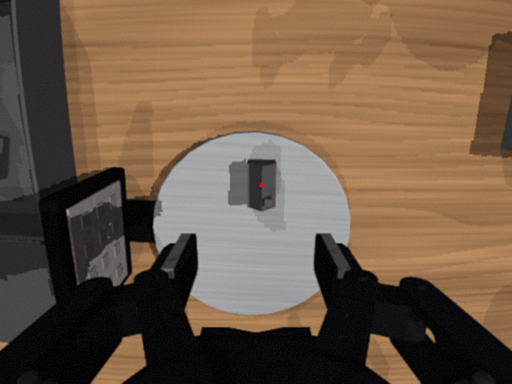

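Emit:
carry_out([
  [[0.019, 0.003, 0.2, 0, 0, 0, 0.7], [0.019, 0.003, 0.45, 0, 0, 0, 0.7], [0.019, 0.003, 0.65, 0, 0, 0, 0.7], [0.019, 0.003, 0.75, 0, 0, 0, 0.7], [0.019, 0.003, 0.778, 0, 0, 0, 0.7], [0.019, 0.003, 0.778, 0, 0, 0, 0.7], [0.019, 0.003, 0.778, 0, 0, 0, 0], [0.019, 0.003, 0.778, 0, 0, 0, 0], [0.019, 0.003, 0.778, 0, 0, 0, 0], [0.019, 0.003, 0.778, 0, 0, 0, 0], [0.019, 0.003, 0.778, 0, 0, 0, 0], [0.019, 0.003, 0.778, 0, 0, 0, 0], [0.019, 0.003, 0.778, 0, 0, 0, 0]],
])

```text
time: 40.55
ee_pos: [573.2, -29.4, 26.2]
ee_rot: [2.218, 2.218, 0.005]
contact_force: [-0.6, -1.4, 7.5]
finger_gap: 26.7
```

```bash
python3 - <<'E'
from h import *
show()
im=env.capture('wrist')
cv2.imwrite('pics/w31.png',im)
E
```

```text
t 40.55 tcp [573.2 -29.4  26.2] yaw 90.0 tilt 0.34 q [-0.19  0.33  1.81  0.    0.99 -1.76] F [-0.6 -1.4  7.5] gap 26.7
```

View pics/w31.png

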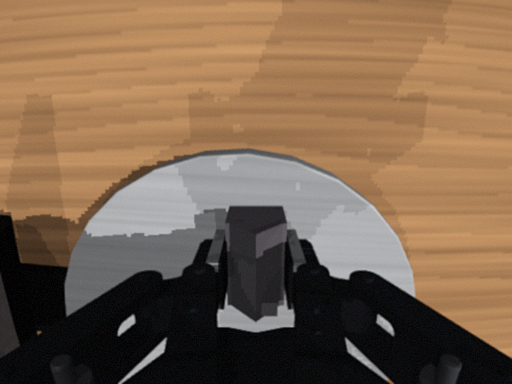

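Emit:
carry_out([
  [[0, 0, -0.15, 0, 0, 0, 0], [0, 0, -0.35, 0, 0, 0, 0], [0, 0, -0.6, 0, 0, 0, 0], [0, 0, -0.85, 0, 0, 0, 0], [-0.15, -0.06, -0.95, 0.001, 0, 0.02, 0], [-0.35, -0.15, -0.95, 0.001, 0, 0.04, 0], [-0.55, -0.24, -0.95, 0.001, 0, 0.06, 0], [-0.75, -0.34, -0.95, 0.001, 0, 0.08, 0], [-0.75, -0.34, -0.95, 0.001, 0, 0.083, 0]],
])

```text
time: 41.5
ee_pos: [501.1, -183.2, 214.5]
ee_rot: [2.497, 1.905, -0.004]
contact_force: [0.3, -0.2, -0.5]
finger_gap: 26.9
```

Emit:
carry_out([
  [[-0.25, -0.04, 0, 0, 0, 0, 0], [-0.5, -0.08, 0, 0, 0, 0, 0], [-0.75, -0.13, 0.1, 0, 0, 0, 0], [-0.82, -0.14, 0.25, 0, 0, 0, 0], [-0.82, -0.14, 0.4, 0, 0, 0, 0], [-0.82, -0.14, 0.47, 0, 0, 0, 0], [-0.82, -0.14, 0.47, 0, 0, 0, 0], [-0.82, -0.14, 0.47, 0, 0, 0, 0]],
])

```text
time: 42.3
ee_pos: [434.4, -329.9, 120.8]
ee_rot: [-2.49, -1.915, 0.001]
contact_force: [0.1, -0.1, -0.3]
finger_gap: 26.6
```

```bash
python3 - <<'E'
from h import *
show()
plan([432,-334,11.5],75)
im=env.capture('wrist')
cv2.imwrite('pics/w32.png',im)
E
```

```text
t 42.3 tcp [ 434.4 -329.9  120.8] yaw 75.1 tilt 0.04 q [-0.79  0.14  1.84 -0.    1.17 -2.1 ] F [ 0.1 -0.1 -0.3] gap 26.6
shift [-0.0228 -0.0061  0.5467] turn [-0.0002  0.0001  0.0007] rows~ 2.2
```

View pics/w32.png

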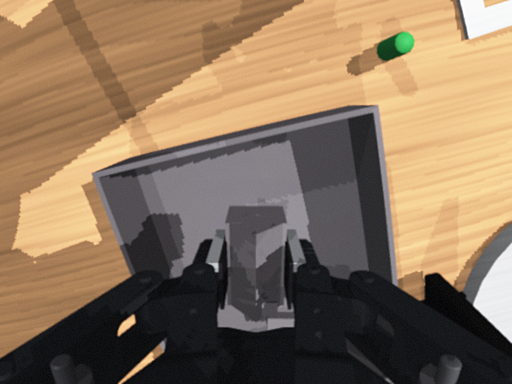

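Emit:
carry_out([
  [[-0.023, -0.006, 0.15, 0, 0, 0, 0], [-0.023, -0.006, 0.35, 0, 0, 0, 0], [-0.023, -0.006, 0.48, 0, 0, 0, 0], [-0.023, -0.006, 0.53, 0, 0, 0, 0], [-0.023, -0.006, 0.55, 0, 0, 0, 0], [-0.023, -0.006, 0.55, 0, 0, 0, 0], [-0.023, -0.006, 0.55, 0, 0, 0, 0]],
])

```text
time: 43.05
ee_pos: [432.4, -335.5, 11.8]
ee_rot: [2.489, 1.912, -0.001]
contact_force: [-0.2, -0.4, -0.8]
finger_gap: 26.6
```

Emit:
carry_out([
  [[0, 0, 0, 0, 0, 0, 0.7], [0, 0, 0, 0, 0, 0, 0.7], [0, 0, 0, 0, 0, 0, 0.7], [0, 0, 0, 0, 0, 0, 0.7], [0, 0, -0.1, 0, 0, 0, 0.7], [0, 0, -0.3, 0, 0, 0, 0.7], [0, 0, -0.55, 0, 0, 0, 0.7], [0, 0, -0.8, 0, 0, 0, 0.7], [0, 0, -1, 0, 0, 0, 0.7], [0, 0, -1, 0, 0, 0, 0.7]],
])

```text
time: 44.05
ee_pos: [434.1, -337.3, 217.5]
ee_rot: [2.482, 1.907, 0.001]
contact_force: [0.3, -0.9, 0.0]
finger_gap: 59.9
```

```bash
python3 - <<'E'
from h import *
show()
plan([440,-100,230],45)
im=env.capture('wrist')
cv2.imwrite('pics/w33.png',im)
E
```

```text
t 44.05 tcp [ 434.1 -337.3  217.5] yaw 75.1 tilt 0.67 q [-0.8   0.04  1.75 -0.    1.34 -2.11] F [ 0.3 -0.9  0. ] gap 59.9
shift [ 1.1534 -0.2771 -0.0726] turn [0.0035 0.0013 0.167 ] rows~ 4.8
```

View pics/w33.png

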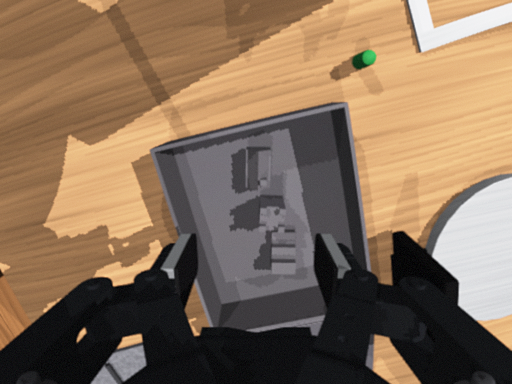

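Emit:
carry_out([
  [[0.98, -0.1, 0, 0.003, 0, 0.317, 0.5], [0.98, -0.1, 0, 0.003, 0, 0.317, 0.5], [0.98, -0.1, 0, 0.003, 0, 0.317, 0.5], [0.98, -0.1, 0, 0.003, 0, 0.317, 0.5], [0.98, -0.1, 0, 0.003, 0, 0.317, 0.5], [0.98, -0.1, 0, 0.003, 0, 0.317, 0.5], [0.98, -0.1, 0, 0.003, 0, 0.317, 0.5]],
])

```text
time: 44.8
ee_pos: [461.6, -138.5, 207.8]
ee_rot: [-3.095, -0.483, 0.015]
contact_force: [-0.0, -0.3, -0.3]
finger_gap: 42.7
```

Emit:
carry_out([
  [[0.31, -0.95, 0, 0, 0, 0, 0.5], [0.31, -0.95, 0, 0, 0, 0, 0.5], [0.31, -0.95, 0, 0, 0, 0, 0.5], [0.31, -0.95, 0, 0, 0, 0, 0.5]],
])

```text
time: 45.2
ee_pos: [461.4, 61.7, 209.3]
ee_rot: [-3.095, -0.488, 0.015]
contact_force: [0.8, -0.1, -0.1]
finger_gap: 43.0
```

Emit:
carry_out([
  [[0.31, -0.95, 0, 0, 0, 0, 0.5], [0.31, -0.95, 0, 0, 0, 0, 0.5], [0.31, -0.95, 0, 0, 0, 0, 0.5], [0.31, -0.95, 0, 0, 0, 0, 0.5], [0.31, -0.95, 0, 0, 0, 0, 0.5]],
])

```text
time: 45.7
ee_pos: [461.1, 264.9, 210.4]
ee_rot: [-3.092, -0.499, 0.015]
contact_force: [-0.7, -1.0, 0.5]
finger_gap: 42.4
```

```bash
python3 - <<'E'
from h import *
show()
plan([484.8,391.5,150],17.8)
E
```

```text
t 45.7 tcp [461.1 264.9 210.4] yaw 18.3 tilt 0.77 q [0.37 0.02 1.79 0.01 1.34 0.04] F [-0.7 -1.   0.5] gap 42.4
shift [ 0.3142 -0.5604  0.3054] turn [-0.0034  0.0026  0.0029] rows~ 2.8
```

Emit:
carry_out([
  [[0.31, -0.56, 0.2, -0.003, 0.002, 0.002, 0.5], [0.31, -0.56, 0.2, -0.003, 0.002, 0.002, 0.5], [0.31, -0.56, 0.2, -0.003, 0.002, 0.002, 0.5], [0.31, -0.56, 0.2, -0.003, 0.002, 0.002, 0.5], [0.31, -0.56, 0.2, -0.003, 0.002, 0.002, 0.5], [0.31, -0.56, 0.2, -0.003, 0.002, 0.002, 0.5]],
])

```text
time: 46.3
ee_pos: [486.9, 384.5, 172.4]
ee_rot: [3.103, 0.48, -0.001]
contact_force: [0.1, -0.6, -0.6]
finger_gap: 42.5
```

```bash
python3 - <<'E'
from h import *
show()
plan([484.8,391.4,64],17.8)
im=env.capture('wrist')
crop(im,100,412,100,334,'pics/w34.png')
E
```

```text
t 46.3 tcp [486.9 384.5 172.4] yaw 17.6 tilt 0.09 q [ 0.54  0.26  1.6  -0.    1.29  0.24] F [ 0.1 -0.6 -0.6] gap 42.5
shift [ 0.0006 -0.0371  0.5419] turn [ 0.0005  0.0002 -0.0012] rows~ 2.2
pics/w34.png 2.5641025641025643
```

View pics/w34.png

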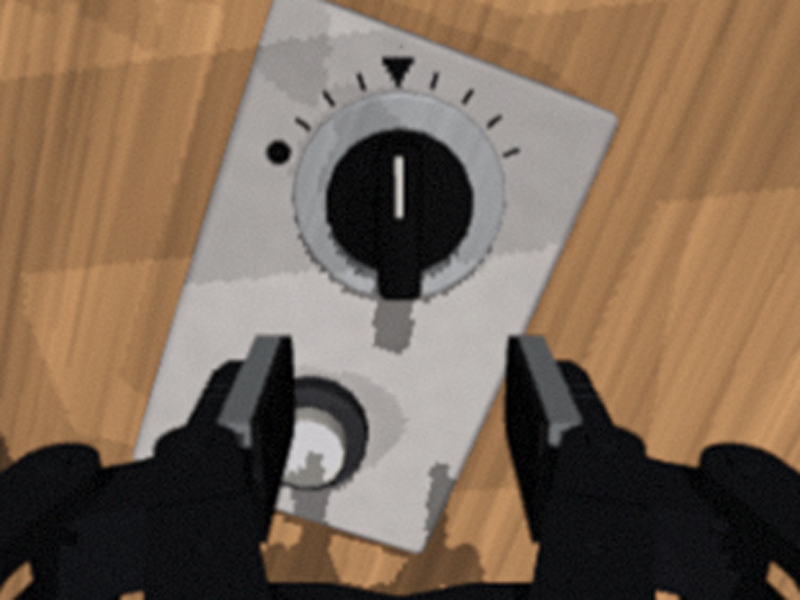

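Emit:
carry_out([
  [[0.001, -0.036, 0.2, 0, 0, 0, 0.5], [0.001, -0.036, 0.4, 0, 0, 0, 0.5], [0.001, -0.036, 0.51, 0, 0, 0, 0.5], [0.001, -0.036, 0.54, 0, 0, 0, 0.5], [0.001, -0.036, 0.54, 0, 0, 0, 0.5], [0.001, -0.036, 0.54, 0, 0, 0, 0.5], [0.001, -0.036, 0.54, 0, 0, 0, 0], [0.001, -0.036, 0.54, 0, 0, 0, 0], [0.001, -0.036, 0.54, 0, 0, 0, 0], [0.001, -0.036, 0.54, 0, 0, 0, 0], [0.001, -0.036, 0.54, 0, 0, 0, 0], [0.001, -0.036, 0.54, 0, 0, 0, 0]],
])

```text
time: 47.55
ee_pos: [484.4, 392.7, 67.1]
ee_rot: [3.104, 0.482, -0.001]
contact_force: [-7.3, -4.1, 10.4]
finger_gap: 13.1
```

```bash
python3 - <<'E'
from h import *
show()
E
```

```text
t 47.55 tcp [484.4 392.7  67.1] yaw 17.6 tilt 0.07 q [ 0.56  0.38  1.65 -0.    1.11  0.25] F [-7.3 -4.1 10.4] gap 13.1
```

Emit:
carry_out([
  [[0, 0, 0.01, 0, 0, -0.03, 0], [0, 0, 0.01, 0, 0, -0.06, 0], [0, 0, 0.01, 0, 0, -0.09, 0], [0, 0, 0.01, 0, 0, -0.12, 0], [0, 0, 0.01, 0, 0, -0.15, 0], [0, 0, 0.01, 0, 0, -0.18, 0], [0, 0, 0.01, 0, 0, -0.21, 0], [0, 0, 0.01, 0, 0, -0.24, 0], [0, 0, 0.01, 0, 0, -0.27, 0], [0, 0, 0.01, 0, 0, -0.3, 0], [0, 0, 0.01, 0, 0, -0.33, 0], [0, 0, 0.01, 0, 0, -0.36, 0], [0, 0, 0.01, 0, 0, -0.375, 0], [0, 0, 0.01, 0, 0, -0.382, 0], [0, 0, 0.01, 0, 0, -0.382, 0], [0, 0, 0.01, 0, 0, -0.382, 0]],
])

```text
time: 49.15
ee_pos: [483.7, 392.0, 67.0]
ee_rot: [2.289, 2.151, -0.006]
contact_force: [-15.7, -10.5, 26.5]
finger_gap: 12.7
```

```bash
python3 - <<'E'
from h import *
show();print(env.get_state()['torque'])
im=env.capture('wrist')
crop(im,156,356,120,270,'pics/w35.png')
E
```

```text
t 49.15 tcp [483.7 392.   67. ] yaw 86.4 tilt 0.22 q [ 0.56  0.38  1.66 -0.    1.11 -0.95] F [-15.7 -10.5  26.5] gap 12.7
[-1.73027058  2.73654671  0.00479204]
pics/w35.png 4.0
```

View pics/w35.png

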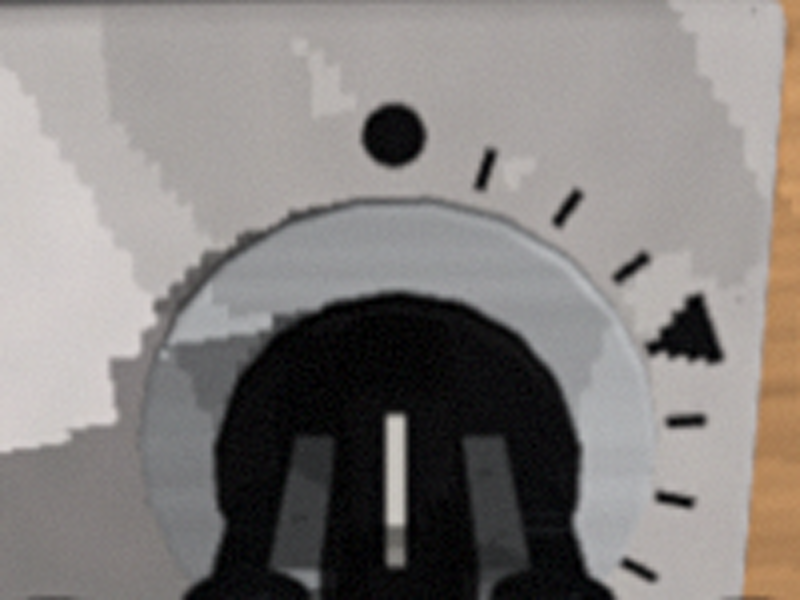

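Emit:
carry_out([
  [[0, 0, -0.01, 0, 0, 0, 0], [0, 0, -0.012, 0, 0, 0, 0], [0, 0, -0.012, 0, 0, 0, 0.5], [0, 0, -0.012, 0, 0, 0, 0.5], [0, 0, -0.012, 0, 0, 0, 0.5], [0, 0, -0.012, 0, 0, 0, 0.5], [0, 0, -0.1, 0, 0, 0, 0.5], [0, 0, -0.3, 0, 0, 0, 0.5], [0, 0, -0.6, 0, 0, 0, 0.5], [0, 0, -0.8, 0, 0, 0, 0.5], [0, 0, -0.8, 0, 0, 0, 0.5]],
])

```text
time: 50.3
ee_pos: [489.2, 395.4, 233.0]
ee_rot: [2.287, 2.148, 0.025]
contact_force: [0.2, 0.4, 0.8]
finger_gap: 42.7
```

```bash
python3 - <<'E'
from h import *
show()
im=env.capture('wrist')
crop(im,156,356,100,250,'pics/w36.png')
t=env.capture('top');crop(t,110,410,90,290,'pics/t36.png')
E
```

```text
t 50.3 tcp [489.2 395.4 233. ] yaw 86.4 tilt 0.92 q [ 0.55  0.22  1.53 -0.    1.38 -0.95] F [0.2 0.4 0.8] gap 42.7
pics/w36.png 4.0
pics/t36.png 2.6666666666666665
```

View pics/w36.png

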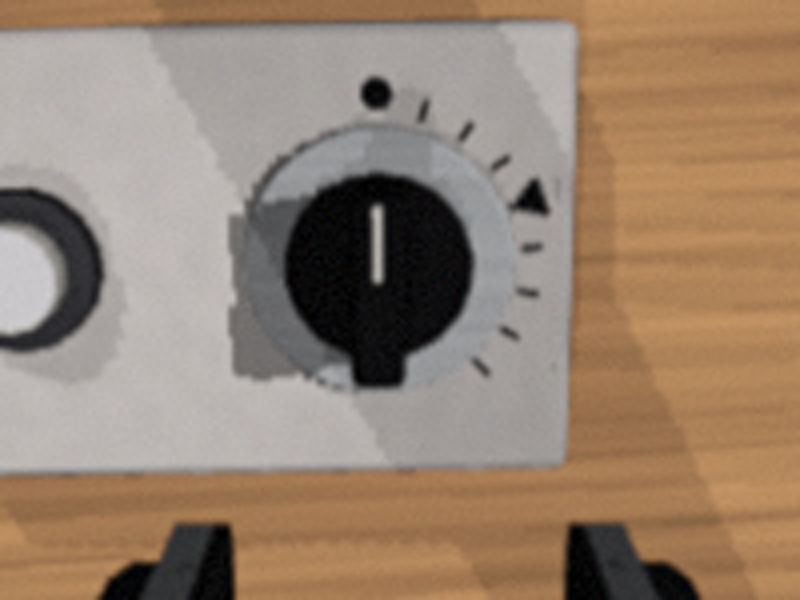

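View pics/t36.png

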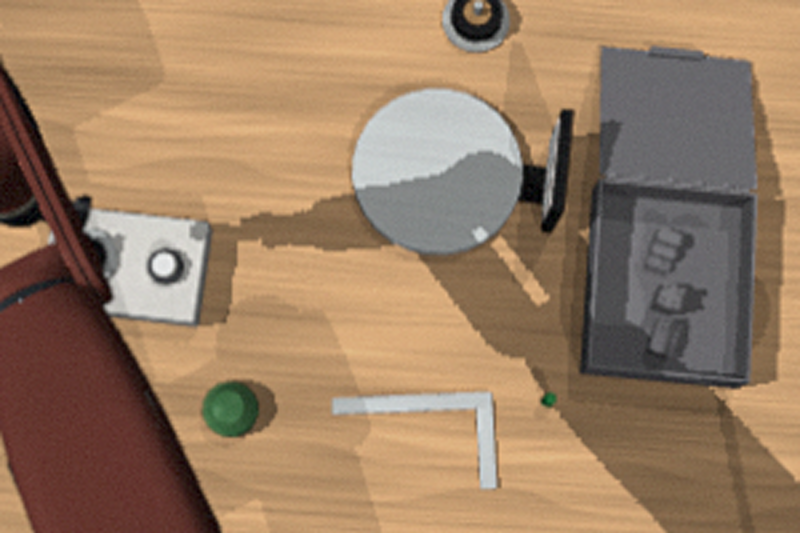

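```bash
python3 - <<'E'
from h import *
show(); print(env.sign_off())
E
```

```text
t 50.4 tcp [486.2 393.5 225.4] yaw 86.4 tilt 0.29 q [ 0.55  0.22  1.54 -0.    1.38 -0.95] F [ 0.3 -0.8 -1.3] gap 42.6
the job is handed in; nothing more can be done
None
```

The job is done and handed in at 50.4 s. I found three pieces on the desk: house, tower and stairs. I saw no bridge in any view.

1. **Onto the plate:** I put all three pieces upright on the round plate. A top picture just before the button press showed them still there.
2. **Dial to the wedge mark:** I turned the dial from about 0.45 rad, and a picture after release showed the pointer on the wedge.
3. **Start button:** I pressed it to its stop: the tip held at 60.6 mm, where 61 mm means fully down, with 27 N vertical force. A picture afterwards showed it up again.
4. **Into the storage box:** I moved all three pieces from the plate into the box. The last top picture shows them in the box and the plate empty.
5. **Dial back to the round dot:** the last wrist picture shows the pointer on the dot, with the gripper clear above it.

The paperweight, marker cap and measuring square were not touched and look unmoved in the last top picture; I did not measure their positions.

- **Dial force:** on the second dial turn the tool sat about 3 mm high. It pressed on the dial with about 26 N vertical (about 32 N in total) until I eased it up before releasing.
- **Disturbances:** I saw no slipped grip and no piece knocked aside.

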